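# Load a fixture pallet into the heat-set insert press

### The job

Load the bench press: swing its hold-down arm open, clear of the mouth, slide the pallet with the bracket standing on it up the ramp and over the lip until it drops flat into the press bed, then swing the hold-down arm fully back over the pallet's end plate. Slide the pallet, do not lift it off; the bracket stands loose in its nest and must stay there, and the tools and jars around the work stay where they are.

Things in the scene. Friction and masses are not known exactly. Their poses are not given: they have to be found in the camera images.
- press: Bench press for heat-set inserts, fixed to the table: low grey bed with bare-metal rails, column (x 102 to 142 mm) and overhead arm. Origin on the table under the bed's centre; x = loading direction (ramp at -x, column at +x), y left, z up; all 'press' numbers are mm in this frame. Tool holder hangs over x 0, y 0: 35 thick from z 214 up, thin barrel and tip below it down to z 148.
- press_bed (a point): Centre of the bed floor (x 0, y 0, z 6 of the press, same axes). The floor runs from the lip at x -65 to the backstop at x 65; side rails leave y -54 to 54 free. Backstop and rails reach z 24. The seated pallet's origin lies at this point, with about 3 mm play each way.
- ramp_foot (a point): Middle of the foot of the ramp, press x -133, z 0. The ramp, 132 wide, rises straight (13 degrees) to z 14 at x -73. Flared cheeks beside it, to z 22, narrow the way from about y -68..68 at the foot to y -54..54 at the lip.
- lip_edge (a point): Middle of the lip's inner edge, press x -65, z 14. The lip is level from x -73 to -65, then drops straight down 8 mm to the bed floor.
- cross_grip (a point): Middle of the press's fixed black cross grip overhead, press x -70, z 236: a bar 21 thick from y -50 to 50, on a stem from the metal arm (x over -26, y -22 to 22, z 252 to 272). An upright gripper at the lip or at the closed hold-down arm hits it; lean the tool about 30 to 40 degrees, hand back towards press -x.
- clamp (a joint): Hold-down arm, rad. 0 = closed stop: it points along press -y across the mouth, over the end plate's place. Grows as it swings by the -x side: 1.57 = points to -x, 2.3 = open stop, pointing out to -x and +y. Steel bar 18 wide, 84 long, press z 50 to 58. Stays where left; about 1 N at the knob moves it. Across the mouth it blocks the pallet; past 1.8 all is clear.
- clamp_pivot (a point): Vertical pivot axis of the hold-down arm, press x -57, y 82, z 49, on a post 20 thick (26 at the foot) beside the mouth.
- clamp_knob (a point): Middle of the upright black round knob near the free end of the hold-down arm: 75 mm from the pivot axis, 16 in diameter, press z 64 to 103; this point at z 84. It moves with the arm.
- pallet: Loose metal fixture pallet on two runners with upturned noses, about 0.4 kg, 123 long (x -61.5 to 61.5), 100 wide (y). Origin at the centre of its underside; x to its nose, z up. Plate top at z 12; at its tail an upright end plate. Starts on the table before the ramp, nose roughly to the press, up to 0.3 rad askew and 22 mm off line.
- end_plate_top (a point): Middle of the top edge of the pallet's upright end plate, pallet x -57.5, z 40. The end plate is 100 wide (y) and 8 thick (x -61.5 to -53.5), z 3 to 40: push it, or pinch it from above at the middle. Two gussets brace its nose side at y -30 and 30 (18 wide, x -53 to -44). Seated in the bed its top is at press z 46, 4 mm below the hold-down arm.
- nest (a point): Centre of the bracket's nest on the pallet, pallet x 5, y 0, z 12: a frame of strips 5 high round the bracket's foot.
- bracket: Grey printed angle bracket, loose, 32 (x) by 50 (y) by 40 high, upright leaf at x 8 to 14 with a round hole. Origin at the centre of its underside; stands in the nest, axes as the pallet's.
- jar: Screw jar with black lid, 47 in diameter, 53 high, standing on the table; origin under its centre. Leave alone.
- screwdriver: Flat screwdriver with red handle, 171 long (x), 26 thick, lying on the table; origin under its middle. Leave alone.
There are look-alikes about, which are no part of the job. What is shaped like the bracket but purple or red is not meant.

How it is judged:
By the outcome, as a careful person would: the job done as asked, in the order asked, and still so for the second after the job is handed in, with the robot touching nothing.
It also fails if it takes over 72 s, if anything falls off the work surface, if the arm or the gripper's body presses on something with over 40 N, if the wrist force passes 120 N, or if a joint passes its speed limit or range.

### The arm

A 6-joint arm with a two-finger parallel gripper is mounted at the origin on the work surface; the furniture and walls round the work are solid. World frame = base frame: x ahead of the robot, y to its left, z up, the work surface at z = 0. Lengths are in m, angles in rad, forces in N, time in s.
With the tool pointing down it reaches from about 0.425 to 0.95 m from the base axis. Payload 3.5 kg.
Tool frame: the origin (TCP) lies on the centre line of the jaws, within the pads' length; the fingertips stand 25 mm ahead of it and the grasp point (between the pads) lies 6 mm ahead of it (ctrl.finger_overhang is the distance from the TCP to the fingertips, in m); z points along the fingers, y is the line along which they close (so a half turn about z gives the same grasp; the last joint's range is limited). The gripper opens to 85 mm and grips with 20 to 120 N. Pads are 22 mm wide; open, the fingers measure 114 mm over their backs; the gripper's body (76 mm by 85 mm) begins 54 mm behind the grasp point. The pads swing forward as they close: fully open they stand 13 mm farther back than shut.
Start: joints at [1.179, 0.286, 1.577, -0, 1.279, -0.15], TCP at [0.162, 0.655, 0.256] pointing down, gripper open.
Joint ranges: [-2.77, 2.77], [-0.9, 2.22], [0.21, 2.48], [-1.53, 4.67], [0.24, 2.81], [-2.84, 2.84]. Speed limits (rad/s): [2.79, 2.79, 3.14, 3.14, 3.14, 3.14].

### API

Orientations are given as a unit quaternion [x, y, z, w].
In Python, from plant import get_state, imaging, job, ctrl gives the robot as it stands.
- The arm moves only by the tool jog_arm, never from a script. Its argument "increments" is a list of rows, each an object of numbers: "dx", "dy", "dz": the shift along the world's x, y, z each as a share of 12 cm, from -1 to 1; "ax", "ay", "az": the turn, a rotation vector about the world's x, y, z each as a share of pi/2 rad, from -1 to 1; "gripper": the gripper command: -1 is shut, 1 is fully open, values between are in proportion. A call has 1 to 10 rows; each row is the pose to reach, as a shift and turn from the pose commanded when the call began; what a row does not reach only later rows make up. A row lasts 1/10 s, in which the tool goes at most 50 mm and 8.59 degrees, less where a joint would pass 70% of its speed; a pose out of reach is approached as far as the arm can. A call with a number of a shift or a turn outside -1 to 1 is refused whole. A call with a gripper value outside its range is refused whole. The fingers move at their own pace and stop on an object; "force" is the grip in N (left out, the last holds). Time passes only in rows, so rows that repeat a pose let the fingers close. It gives the time, the measured TCP pose, the force, the opening and the grip force at its end, in the units of the state.
- get_state(): the state, without advancing time (a new reading comes with each control period).
- imaging.read_camera(name): name is "scene" or "top" or "wrist"; returns a dict with "frame" (420x560x3 uint8, blue, green, red), "depth" (420x560 float32, m along the optical axis (not along the pixel's ray), 0 where there is no reading), "camera_matrix" (3x3 intrinsics, pixels), "extrinsics" (4x4, takes a point from camera to world coordinates); the wrist camera has in their place "mount" (4x4, takes a point from camera to tool coordinates, whose origin is the TCP and whose axes are the flange's). Camera axes: x right, y up, looking along -z (the intrinsics and any distortion apply to the point x, -y, -z); pixel columns grow to the right and rows downward; lengths in m; the calibration is good to about 2 mm. The wrist camera is an equidistant fisheye: a pixel r from the principal point sees the ray r / f radians off the axis. A picture is of the moment at which its call begins: read the wrist's pose just before it.
- job.sign_off(): hands the job in; it is judged then, once.
The state is a dict: "time": time; "qpos": joint angles; "dq": joint speeds; "joint_efforts": joint torques, N m; "eef_pos": TCP position; "tcp_rot": TCP orientation; "contact_force": force on the tool from outside, world axes, zero at the start; "wrist_torque": the same for the moment, N m; "opening": opening from 0.0 (shut) to 1.0 (fully open); "finger_force": force on a finger pad.
Only numpy, scipy, OpenCV 4.12 (cv2) and the standard library are available. Lean on these libraries where they do the work, as an engineer would, in place of code of your own. Each camera call takes 0.05 s, during which the arm holds its last target. There are 200 camera calls.

## Working session

There is one attempt and no reset: what is moved stays moved. The work goes in short steps, Python scripts to look and compute and a tool call to move; the robot and the scene stay as the last step left them, time stands still between calls to the robot, and variables do not carry over. Pictures are saved under pics/ and viewed, at most 10 in all, crops included, and the job is handed in when it is done.

Besides the shell and the picture viewer there is one more tool, called after "Call:" as name(argument=value, ...), one argument or row to a line, values as JSON. jog_arm: Moves the arm, as the interface text tells. Shift numbers are shares of 12 cm and turn numbers shares of pi/2 rad, none past 1 either way. Its arguments: {"type":"object","properties":{"increments":{"type":"array"},"force":{"type":"number"}},"required":["increments"]}

```bash
mkdir -p pics; cat > h.py <<'E'
import numpy as np,cv2
from plant import get_state,imaging,job,ctrl
def cam(n):
    c=imaging.read_camera(n); return c
def world(c,mask=None):
    K=np.array(c["camera_matrix"]);d=c["depth"];v,u=np.mgrid[:d.shape[0],:d.shape[1]]
    P=np.stack([(u-K[0,2])/K[0,0]*d,-(v-K[1,2])/K[1,1]*d,-d],-1)
    E=np.array(c["extrinsics"]);return P@E[:3,:3].T+E[:3,3]
E
python3 - <<'E'
from h import *
for n in("top","scene"):
    c=cam(n);cv2.imwrite(f"pics/{n}0.png",c["frame"]);np.savez(n+"0.npz",W=world(c),f=c["frame"],d=c["depth"])
    print(n,c["camera_matrix"],c["extrinsics"])
print(get_state())
E
```

```text
top [[408.42564091   0.         281.75047497]
 [  0.         408.42564091 203.4696433 ]
 [  0.           0.           1.        ]] [[ 0.00589503  0.99588558 -0.09042768  0.3043323 ]
 [-0.99995583  0.00520872 -0.00782365 -0.05643342]
 [-0.00732045  0.09046981  0.99587229  1.15738545]
 [ 0.          0.          0.          1.        ]]
scene [[436.46388813   0.         278.59796835]
 [  0.         436.46388813 219.78315443]
 [  0.           0.           1.        ]] [[ 0.685929    0.45298241 -0.56948077 -0.14736754]
 [-0.72766478  0.42948995 -0.53482926 -0.61028552]
 [ 0.00231802  0.781246    0.62421896  0.77089736]
 [ 0.          0.          0.          1.        ]]
{'time': 0.1, 'qpos': array([ 1.17901262e+00,  2.87119783e-01,  1.57801518e+00,  3.19372636e-06,
        1.27860937e+00, -1.50007122e-01]), 'dq': array([-0.00016255, -0.00319103, -0.00154631, -0.00143097,  0.00282134,
        0.00043607]), 'joint_efforts': array([ 6.02256332e-04, -4.07298911e+01, -2.93698418e+01, -1.57244804e-04,
        3.45679378e-03, -1.21729980e-05]), 'eef_pos': array([0.16138217, 0.65487227, 0.25506532]), 'tcp_rot': array([ 1.20594453e-01,  9.92701275e-01, -1.03620004e-03, -2.89362480e-04]), 'contact_force': array([-0.02282246,  0.02415402, -0.57131493]), 'wrist_torque': array([ 0.00757091,  0.01980838, -0.00663419]), 'finger_force': 0.0, 'opening': 1.0002449993834364}
```

View pics/top0.png

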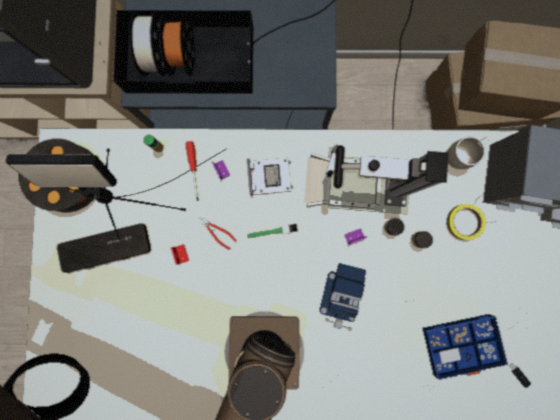

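View pics/scene0.png

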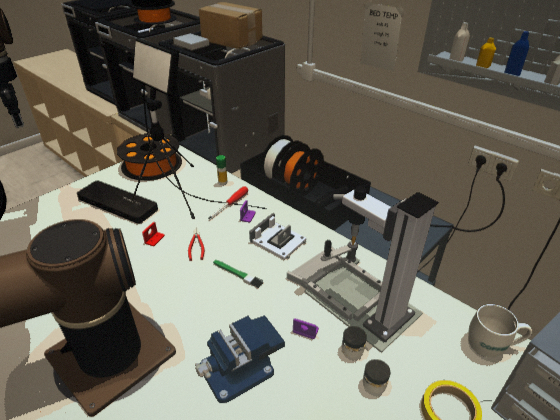

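The top view shows the pallet with the grey bracket at about (270,175), the press at (310–445,150–210) with its ramp to the left, purple decoys at (222,170) and (355,236), and a red one at (180,254). The scene view agrees. I'll enlarge the work area next.

```bash
python3 - <<'E'
from h import *
z=np.load("top0.npz");W=z["W"];f=z["f"]
s=(slice(140,220),slice(235,425))
a=cv2.resize(f[s],None,fx=4,fy=4,interpolation=cv2.INTER_CUBIC)
h=np.clip(W[s][...,2]*1000,0,80)/80*255
b=cv2.applyColorMap(cv2.resize(h.astype(np.uint8),None,fx=4,fy=4,interpolation=cv2.INTER_NEAREST),cv2.COLORMAP_JET)
a=cv2.resize(a,(760,300),interpolation=cv2.INTER_AREA) if 0 else a[:300];cv2.imwrite("pics/crop.png",np.vstack([a,b[:300]]))
for r,c in((175,255),(175,285),(160,270),(185,270),(175,320),(190,320),(160,340),(185,345),(195,370),(205,370),(140,300),(200,300)):print(r,c,(W[r,c]*1000).round())
E
```

```text
175 255 [488.  29.  15.]
175 285 [489. -56.  12.]
160 270 [533. -13.  10.]
185 270 [460. -14.  16.]
175 320 [ 490. -155.   14.]
190 320 [ 447. -155.    9.]
160 340 [ 486. -180.  246.]
185 345 [ 462. -227.    6.]
195 370 [ 434. -297.    8.]
205 370 [ 404. -293.   25.]
140 300 [595. -99.  -4.]
200 300 [420. -99.   0.]
```

View pics/crop.png

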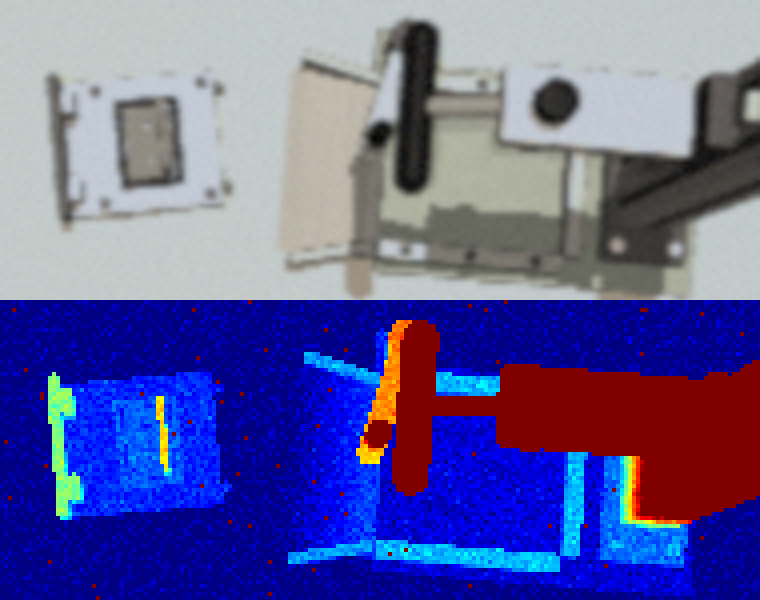

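```bash
python3 - <<'E'
from h import *
z=np.load("top0.npz");W=z["W"]*1000
def reg(x0,x1,y0,y1,lo,hi):  # crop px (4x, y in the lower pic minus 300)
    P=W[140+y0//4:140+y1//4,235+x0//4:235+x1//4].reshape(-1,3);return P[(P[:,2]>lo)&(P[:,2]<hi)]
R=reg(385,560,235,275,18,30);B=reg(555,590,160,250,18,30);L=reg(436,500,68,100,18,30)
d=np.linalg.svd(R[:,:2]-R[:,:2].mean(0))[2][0]; d*=-np.sign(d[1]); 
db=np.linalg.svd(B[:,:2]-B[:,:2].mean(0))[2][0]
print("rail yaw",np.arctan2(d[1],d[0]),"backstop",np.arctan2(db[1],db[0]))
yaw=np.arctan2(d[1],d[0]);n=np.array([-d[1],d[0]])
for k,P in(("R",R),("L",L),("B",B)):
    print(k,len(P),"along",np.percentile(P[:,:2]@d,[3,50,97]).round(1),"across",np.percentile(P[:,:2]@n,[3,50,97]).round(1),P[:,2].mean())
E_=reg(40,64,70,220,32,48);e=E_[:,:2]
de=np.linalg.svd(e-e.mean(0))[2][0];print("endplate",e.mean(0),np.arctan2(de[1],de[0]),np.percentile((e-e.mean(0))@de,[1,99]),E_[:,2].mean())
P=reg(44,240,65,225,6,50)
r=cv2.minAreaRect(P[:,:2].astype(np.float32));print("pallet rect",r)
C=reg(340,410,20,165,45,66);c=C[:,:2];dc=np.linalg.svd(c-c.mean(0))[2][0];print("clamp",c.mean(0),np.arctan2(dc[1],dc[0]),C[:,2].mean())
K=reg(350,400,115,150,85,115);print("knob",K.mean(0),len(K))
E
```

```text
rail yaw -1.6504199972254356 backstop 3.0693135311473325
R 203 along [153.6 213.1 268.1] across [419.8 425.7 432.1] 24.593657310025378
L 76 along [178.6 200.7 220.5] across [540.8 547.  552.9] 24.759453070530096
B 97 along [273.6 279.2 284.9] across [439.5 469.6 498.4] 24.76816058950192
endplate [487.77285263  43.94149738] -3.0817158098531316 [-42.07979267  53.52620204] 40.36572677423884
pallet rect ((486.83258056640625, -12.785537719726562), (99.727783203125, 121.54544067382812), 4.611886978149414)
clamp [ 515.31234384 -180.74922524] 2.912760512754572 58.36252332331632
knob [ 482.17478708 -172.43049782  100.89999785] 32
```

```bash
python3 - <<'E'
from h import *
a=np.load("top0.npz")["W"].reshape(-1,3);b=np.load("scene0.npz")["W"].reshape(-1,3);P=np.vstack([a,b])
P=P[(P[:,2]>.03)&(P[:,2]<1)]
print("max height cm per 5cm cell; rows x, cols y .75 ... -.35")
ys=np.arange(.75,-.36,-.05)
print("      ",[f"{y:.2f}" for y in ys])
for x in np.arange(.1,.75,.05):
    r=[]
    for y in ys:
        m=(abs(P[:,0]-x)<.025)&(abs(P[:,1]-y)<.025);r.append(int(np.percentile(P[m,2],98)*100) if m.sum()>3 else 0)
    print(f"{x:.2f}",*[f"{v:3d}" for v in r])
E
```

```text
max height cm per 5cm cell; rows x, cols y .75 ... -.35
       ['0.75', '0.70', '0.65', '0.60', '0.55', '0.50', '0.45', '0.40', '0.35', '0.30', '0.25', '0.20', '0.15', '0.10', '0.05', '-0.00', '-0.05', '-0.10', '-0.15', '-0.20', '-0.25', '-0.30', '-0.35']
0.10   0   0   0   0   0   0   0   0  58  61   0   0   0   0  26  29  29   0   7   8   9   0   0
0.15   0  26  41  40  50  50   0   0   0   0   0   0   0   0   0   0   0   0   9   9   9   0   0
0.20   0  26  51  51  50   0   0   0   0   0   0   0   0   0   0   0   0   0   0   9   9   0   0
0.25   0   0  48   0   0   0   0   0   0   0   4   0   0   0   0   0   0   0   0   7   7   0   0
0.30   0   0   0   0   0   0   0   6   0   0   4   0   0   0   0   0   0   0   0   0   4   4   5
0.35   0   0   0   0   0   0   0  15  16   0   0   0   0   0   0   0   0   0   0   0   0   0   5
0.40   0   0   6   6   6   6  39  39  39  39   8   0   0   0   0   0   0   0   0  23   0   0   0
0.45   0   0   6   6   6   6  44  44  44  44   0   0   0   0   4   0   5   0  24  27  29  28  32
0.50   0   0   6   6   6   6   7  12   0   0   0   0   4   3   4   0   5   0  24  27  29  27  32
0.55   0   0   7   7   6   6   5   0   0   9   0   0   0   0   4   0   0   0   0   6   0   0   0
0.60   0   0   0   6   6   0   0   0   0   9   0   0   0   0   0   0   0   0   0   0   0   0   0
0.65   0   0   0   0   0   0   0   0   0   0   0   0   0   0   0   0   0   0   0   0   0   0   0
0.70   0   0   0   0   0   0   0   0   0   0   0   0   0   0   0   0   0   0   0   0   0   0   0
```

Call:
jog_arm(
  increments=[
    {"dz": 0.4},
    {"dz": 0.8},
    {"dz": 1},
    {"dz": 1},
  ],
)

```text
$.increments[0]: bad value
```

Call:
jog_arm(
  increments=[
    {"dz": 0.4,"dx": 0.3},
    {"dz": 0.8,"dx": 0.6},
    {"dz": 1,"dx": 0.8},
    {"dz": 1,"dx": 0.8},
  ],
)

```text
$.increments[0]: bad value
```

Call:
jog_arm(
  increments=[
    {"dz": 0.3,"dx": 0.3,"dy": -0.3,"az": -0.08},
    {"dz": 0.6,"dx": 0.6,"dy": -0.6,"az": -0.16},
    {"dz": 0.6,"dx": 0.8,"dy": -0.9,"az": -0.22},
    {"dz": 0.6,"dx": 0.8,"dy": -1,"az": -0.24},
    {"dz": 0.6,"dx": 0.8,"dy": -1,"az": -0.24},
  ],
)

```text
$.increments[0]: bad value
```

Call:
jog_arm(
  increments=[
    {"dx": 0.2,"dy": -0.35,"az": -0.08},
    {"dx": 0.4,"dy": -0.7,"az": -0.16},
    {"dx": 0.5,"dy": -1,"az": -0.24},
    {"dx": 0.5,"dy": -1,"az": -0.24},
  ],
)

```text
$.increments[0]: bad value
```

Call:
jog_arm(
  increments=[
    {"dx": 0.1,"dy": -0.35,"az": -0.08},
    {"dx": 0.2,"dy": -0.7,"az": -0.16},
    {"dx": 0.3,"dy": -1,"az": -0.24},
    {"dx": 0.3,"dy": -1,"az": -0.24},
  ],
)

```text
$.increments[0]: bad value
```

Call:
jog_arm(
  increments=[
    {"dx": 0.1,"dy": -0.35,"az": -0.06},
    {"dx": 0.1,"dy": -0.7,"az": -0.12},
    {"dx": 0.15,"dy": -1,"az": -0.18},
    {"dx": 0.15,"dy": -1,"az": -0.18},
  ],
)

```text
$.increments[0]: bad value
```

Call:
jog_arm(
  increments=[
    {"dx": 0,"dy": 0,"dz": 0.4,"ax": 0,"ay": 0,"az": 0,"gripper": 1},
    {"dx": 0,"dy": 0,"dz": 0.8,"ax": 0,"ay": 0,"az": 0,"gripper": 1},
    {"dx": 0,"dy": 0,"dz": 1,"ax": 0,"ay": 0,"az": 0,"gripper": 1},
    {"dx": 0,"dy": 0,"dz": 1,"ax": 0,"ay": 0,"az": 0,"gripper": 1},
  ],
)

```text
time: 0.5
eef_pos: [0.162, 0.6566, 0.3825]
tcp_rot: [0.121, 0.993, 0.005, 0.001]
contact_force: [-0.2, -0.6, -0.3]
opening: 1.002
finger_force: 0.0
```

Call:
jog_arm(
  increments=[
    {"dx": 0.4,"dy": 0,"dz": 0.5,"ax": 0,"ay": 0,"az": 0,"gripper": 0},
    {"dx": 0.8,"dy": 0,"dz": 1,"ax": 0,"ay": 0,"az": 0,"gripper": 0},
    {"dx": 0.8,"dy": 0,"dz": 1,"ax": 0,"ay": 0,"az": 0,"gripper": 0},
    {"dx": 0.8,"dy": 0,"dz": 1,"ax": 0,"ay": 0,"az": 0,"gripper": 0},
  ],
)

```text
time: 0.9
eef_pos: [0.2614, 0.6551, 0.5008]
tcp_rot: [0.123, 0.992, 0.003, 0.002]
contact_force: [0.4, 0.0, 0.8]
opening: 0.502
finger_force: 0.0
```

Call:
jog_arm(
  increments=[
    {"dx": 0.4,"dy": -0.3,"dz": 0.5,"ax": 0,"ay": 0,"az": -0.08,"gripper": 0},
    {"dx": 0.8,"dy": -0.7,"dz": 0.6,"ax": 0,"ay": 0,"az": -0.16,"gripper": 0},
    {"dx": 0.8,"dy": -1,"dz": 0.6,"ax": 0,"ay": 0,"az": -0.24,"gripper": 0},
    {"dx": 0.8,"dy": -1,"dz": 0.6,"ax": 0,"ay": 0,"az": -0.24,"gripper": 0},
  ],
)

```text
time: 1.3
eef_pos: [0.3552, 0.5333, 0.5673]
tcp_rot: [0.307, 0.952, -0.001, -0.0]
contact_force: [-0.4, -0.1, -0.2]
opening: 0.498
finger_force: 0.0
```

Call:
jog_arm(
  increments=[
    {"dx": 0.2,"dy": -0.35,"dz": 0,"ax": 0,"ay": 0,"az": -0.08,"gripper": 0},
    {"dx": 0.4,"dy": -0.7,"dz": 0,"ax": 0,"ay": 0,"az": -0.16,"gripper": 0},
    {"dx": 0.5,"dy": -1,"dz": 0,"ax": 0,"ay": 0,"az": -0.24,"gripper": 0},
    {"dx": 0.5,"dy": -1,"dz": 0,"ax": 0,"ay": 0,"az": -0.24,"gripper": 0},
  ],
)

```text
time: 1.7
eef_pos: [0.415, 0.4122, 0.5661]
tcp_rot: [0.481, 0.877, -0.002, -0.0]
contact_force: [-0.6, 0.9, -1.2]
opening: 0.494
finger_force: 0.0
```

Call:
jog_arm(
  increments=[
    {"dx": 0.1,"dy": -0.35,"dz": 0,"ax": 0,"ay": 0,"az": -0.08,"gripper": 0},
    {"dx": 0.2,"dy": -0.7,"dz": 0,"ax": 0,"ay": 0,"az": -0.16,"gripper": 0},
    {"dx": 0.3,"dy": -1,"dz": 0,"ax": 0,"ay": 0,"az": -0.24,"gripper": 0},
    {"dx": 0.3,"dy": -1,"dz": 0,"ax": 0,"ay": 0,"az": -0.24,"gripper": 0},
  ],
)

```text
time: 2.1
eef_pos: [0.4505, 0.2931, 0.5663]
tcp_rot: [0.636, 0.772, -0.001, -0.0]
contact_force: [0.7, 0.7, 0.4]
opening: 0.501
finger_force: 0.0
```

Call:
jog_arm(
  increments=[
    {"dx": 0.1,"dy": -0.35,"dz": 0,"ax": 0,"ay": 0,"az": -0.06,"gripper": 0},
    {"dx": 0.15,"dy": -0.7,"dz": 0,"ax": 0,"ay": 0,"az": -0.12,"gripper": 0},
    {"dx": 0.15,"dy": -1,"dz": 0,"ax": 0,"ay": 0,"az": -0.18,"gripper": 0},
    {"dx": 0.15,"dy": -1,"dz": 0,"ax": 0,"ay": 0,"az": -0.18,"gripper": 0},
  ],
)

```text
time: 2.5
eef_pos: [0.4678, 0.1737, 0.5667]
tcp_rot: [0.738, 0.675, -0.001, -0.001]
contact_force: [-0.1, 1.3, -0.6]
opening: 0.497
finger_force: 0.0
```

Call:
jog_arm(
  increments=[
    {"dx": 0.05,"dy": -0.35,"dz": -0.3,"ax": -0.09,"ay": 0.007,"az": 0,"gripper": 0},
    {"dx": 0.1,"dy": -0.6,"dz": -0.6,"ax": -0.18,"ay": 0.014,"az": 0,"gripper": 0},
    {"dx": 0.15,"dy": -0.8,"dz": -0.9,"ax": -0.27,"ay": 0.021,"az": 0,"gripper": 0},
    {"dx": 0.15,"dy": -0.8,"dz": -1,"ax": -0.36,"ay": 0.028,"az": 0,"gripper": 0},
    {"dx": 0.15,"dy": -0.8,"dz": -1,"ax": -0.388,"ay": 0.031,"az": 0.006,"gripper": 0},
    {"dx": 0.15,"dy": -0.8,"dz": -1,"ax": -0.388,"ay": 0.031,"az": 0.006,"gripper": 0},
  ],
)

```text
time: 3.1
eef_pos: [0.4852, 0.0817, 0.4446]
tcp_rot: [0.697, 0.651, -0.223, 0.203]
contact_force: [-0.2, 0.4, -0.7]
opening: 0.5
finger_force: 0.0
```

Call:
jog_arm(
  increments=[
    {"dx": 0,"dy": -0.3,"dz": -0.3,"ax": 0,"ay": 0,"az": 0,"gripper": 0},
    {"dx": 0,"dy": -0.6,"dz": -0.6,"ax": 0,"ay": 0,"az": 0,"gripper": 0},
    {"dx": 0,"dy": -0.8,"dz": -0.9,"ax": 0,"ay": 0,"az": 0,"gripper": 0},
    {"dx": 0,"dy": -0.8,"dz": -1,"ax": 0,"ay": 0,"az": 0,"gripper": 0},
  ],
)

```text
time: 3.5
eef_pos: [0.4839, -0.0177, 0.324]
tcp_rot: [0.699, 0.649, -0.222, 0.202]
contact_force: [0.3, 0.5, -1.4]
opening: 0.496
finger_force: 0.0
```

Call:
jog_arm(
  increments=[
    {"dx": 0,"dy": -0.3,"dz": -0.3,"ax": 0,"ay": 0,"az": 0,"gripper": 0},
    {"dx": 0,"dy": -0.6,"dz": -0.6,"ax": 0,"ay": 0,"az": 0,"gripper": 0},
    {"dx": 0,"dy": -0.7,"dz": -0.9,"ax": 0,"ay": 0,"az": 0,"gripper": 0},
    {"dx": 0,"dy": -0.7,"dz": -0.9,"ax": 0,"ay": 0,"az": 0,"gripper": 0},
    {"dx": 0,"dy": -0.7,"dz": -0.9,"ax": 0,"ay": 0,"az": 0,"gripper": 0},
  ],
)

```text
time: 4.0
eef_pos: [0.4864, -0.0999, 0.2214]
tcp_rot: [0.699, 0.649, -0.22, 0.205]
contact_force: [-0.0, -0.4, 0.5]
opening: 0.5
finger_force: 0.0
```

```bash
cat >> h.py <<'E'
from scipy.spatial.transform import Rotation as Rn
C0=np.array([468.4,-246.2,0])/1000;YAW=-1.6495
D=np.array([np.cos(YAW),np.sin(YAW),0]);N=np.array([-D[1],D[0],0])
def p2w(x,y,z): return C0+(x*D+y*N+np.array([0,0,z]))/1000
def w2p(w): w=np.asarray(w)-C0; return np.array([w@D,w@N,w[2]])*1000
def tool():
    s=get_state();return np.array(s["eef_pos"]),Rn.from_quat(s["tcp_rot"]).as_matrix()
def wrist():
    p,R=tool();c=cam("wrist");M=np.array(c["mount"]);K=np.array(c["camera_matrix"])
    Rc=R@M[:3,:3];pc=p+R@M[:3,3]
    def proj(w):
        q=Rc.T@(w-pc);q=np.array([q[0],-q[1],-q[2]]);r=np.hypot(q[0],q[1]);t=np.arctan2(r,q[2])
        return K[0,0]*t*q[0]/r+K[0,2],K[1,1]*t*q[1]/r+K[1,2]
    def ray(u,v):
        a=(u-K[0,2])/K[0,0];b=(v-K[1,2])/K[1,1];t=np.hypot(a,b)
        q=np.array([np.sin(t)*a/t,-np.sin(t)*b/t,-np.cos(t)]);return pc,Rc@q
    def onz(u,v,z):
        o,r=ray(u,v);return o+r*(z-o[2])/r[2]
    return c,proj,onz
E
python3 - <<'E'
from h import *
p,R=tool();print("tcp",w2p(p).round(1),"z",[round(float(v),3) for v in(R[:,2]@D,R[:,2]@N,R[2,2])],"y",(R[:,1]@D).round(3),(R[:,1]@N).round(3),R[2,1].round(3))
c,pr,onz=wrist();f=c["frame"].copy()
a=.235
for z in(58,103):
    u,v=pr(p2w(-57-75*np.sin(a),82-75*np.cos(a),z));print(z,u,v);cv2.circle(f,(int(u),int(v)),3,(0,0,255),1)
cv2.imwrite("pics/w1.png",f)
E
```

```text
tcp [-147.2    6.4  221.4] z [0.574, 0.003, -0.819] y -0.004 1.0 0.001
58 277.6942354569811 163.2707070825566
103 277.905617999492 201.2501004776047
```

View pics/w1.png

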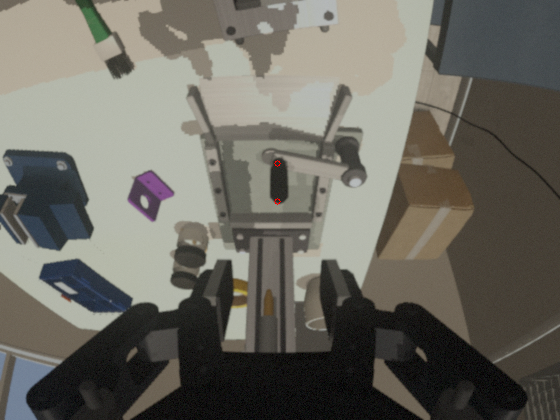

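The projected knob estimate, marked at (278,163) and (278,201), matches the black knob, so the press pose is good. I'll move in on the knob now.

Call:
jog_arm(
  increments=[
    {"dx": 0,"dy": 0,"dz": -0.3,"ax": 0,"ay": 0,"az": 0,"gripper": 0},
    {"dx": -0.01,"dy": -0.2,"dz": -0.5,"ax": 0,"ay": 0,"az": 0,"gripper": 0},
    {"dx": -0.02,"dy": -0.35,"dz": -0.7,"ax": 0,"ay": 0,"az": 0,"gripper": 0},
    {"dx": -0.02,"dy": -0.5,"dz": -0.9,"ax": 0,"ay": 0,"az": 0,"gripper": 0},
    {"dx": -0.025,"dy": -0.575,"dz": -1,"ax": 0,"ay": 0,"az": 0,"gripper": 0},
    {"dx": -0.025,"dy": -0.575,"dz": -1,"ax": 0,"ay": 0,"az": 0,"gripper": 0},
  ],
)

```text
time: 4.65
eef_pos: [0.4832, -0.1697, 0.1007]
tcp_rot: [0.699, 0.648, -0.221, 0.205]
contact_force: [-0.8, 1.0, -0.4]
opening: 0.501
finger_force: 0.0
```

Call:
jog_arm(
  increments=[
    {"dx": 0,"dy": 0,"dz": -0.04,"ax": 0,"ay": 0,"az": 0,"gripper": -0.3},
    {"dx": 0,"dy": 0,"dz": -0.04,"ax": 0,"ay": 0,"az": 0,"gripper": -0.9},
    {"dx": 0,"dy": 0,"dz": -0.04,"ax": 0,"ay": 0,"az": 0,"gripper": -0.9},
    {"dx": 0,"dy": 0,"dz": -0.04,"ax": 0,"ay": 0,"az": 0,"gripper": -0.9},
  ],
  force=20,
)

```text
time: 5.05
eef_pos: [0.4833, -0.1694, 0.0967]
tcp_rot: [0.699, 0.649, -0.22, 0.206]
contact_force: [-1.6, 1.3, 3.2]
opening: 0.18
finger_force: 21.3
```

Call:
jog_arm(
  increments=[
    {"dx": 0.04,"dy": 0.095,"dz": 0,"ax": 0,"ay": 0,"az": 0,"gripper": -0.9},
    {"dx": 0.108,"dy": 0.2,"dz": 0,"ax": 0,"ay": 0,"az": 0,"gripper": -0.9},
    {"dx": 0.196,"dy": 0.288,"dz": 0,"ax": 0,"ay": 0,"az": 0,"gripper": -0.9},
    {"dx": 0.3,"dy": 0.358,"dz": 0,"ax": 0,"ay": 0,"az": 0,"gripper": -0.9},
    {"dx": 0.415,"dy": 0.405,"dz": 0,"ax": 0,"ay": 0,"az": 0,"gripper": -0.9},
    {"dx": 0.537,"dy": 0.43,"dz": 0,"ax": 0,"ay": 0,"az": 0,"gripper": -0.9},
    {"dx": 0.66,"dy": 0.43,"dz": 0,"ax": 0,"ay": 0,"az": 0,"gripper": -0.9},
    {"dx": 0.784,"dy": 0.403,"dz": 0,"ax": 0,"ay": 0,"az": 0,"gripper": -0.9},
    {"dx": 0.9,"dy": 0.353,"dz": 0,"ax": 0,"ay": 0,"az": 0,"gripper": -0.9},
    {"dx": 0.977,"dy": 0.302,"dz": 0,"ax": 0,"ay": 0,"az": 0,"gripper": -0.9},
  ],
)

```text
time: 6.05
eef_pos: [0.6001, -0.1319, 0.095]
tcp_rot: [0.699, 0.649, -0.221, 0.204]
contact_force: [-2.5, 1.7, 1.6]
opening: 0.176
finger_force: 21.2
```

Call:
jog_arm(
  increments=[
    {"dx": 0,"dy": 0,"dz": 0,"ax": 0,"ay": 0,"az": 0,"gripper": 0},
    {"dx": 0,"dy": 0,"dz": 0,"ax": 0,"ay": 0,"az": 0,"gripper": 0},
    {"dx": 0,"dy": 0.2,"dz": 0.3,"ax": 0,"ay": 0,"az": 0,"gripper": 0},
    {"dx": 0,"dy": 0.4,"dz": 0.6,"ax": 0,"ay": 0,"az": 0,"gripper": 0},
    {"dx": -0.2,"dy": 0.6,"dz": 0.9,"ax": 0,"ay": 0,"az": 0,"gripper": 0.2},
    {"dx": -0.5,"dy": 0.8,"dz": 0.9,"ax": 0,"ay": 0,"az": 0,"gripper": 0.2},
    {"dx": -0.9,"dy": 1,"dz": 0.9,"ax": 0,"ay": 0,"az": 0,"gripper": 0.2},
    {"dx": -0.9,"dy": 1,"dz": 0.9,"ax": 0,"ay": 0,"az": 0,"gripper": 0.2},
  ],
)

```text
time: 6.85
eef_pos: [0.4863, -0.0111, 0.2012]
tcp_rot: [0.698, 0.65, -0.222, 0.203]
contact_force: [-0.8, -0.1, 0.0]
opening: 0.602
finger_force: 0.0
```

```bash
python3 - <<'E'
from h import *
z=np.load("top0.npz");W=z["W"];hsv=cv2.cvtColor(z["f"],cv2.COLOR_BGR2HSV)
m=(hsv[...,0]>130)&(hsv[...,0]<165)&(hsv[...,1]>90);m[:,:205]=0;m[:,240:]=0
q=np.array([w2p(w) for w in W[m]]);print("purple",m.sum(),np.percentile(q,[1,50,99],axis=0).round())
print("rect",cv2.minAreaRect(q[:,:2].astype(np.float32)))
r=((hsv[...,0]<8)|(hsv[...,0]>172))&(hsv[...,1]>120);r[:,:182]=0;r[:,205:]=0;r[200:]=0
q=np.array([w2p(w) for w in W[r]]);print("red",r.sum(),np.percentile(q,[1,50,99],axis=0).round())
c=cam("top");W2=world(c);np.savez("top1.npz",W=W2,f=c["frame"])
print(w2p(tool()[0]))
f=cv2.resize(c["frame"][120:230,190:430],None,fx=3,fy=3);cv2.imwrite("pics/t1.png",f)
E
```

```text
purple 238 [[-502.  -15. -214.]
 [-381.   20.    4.]
 [-354.  556.   41.]]
rect ((-363.68280029296875, 179.1157684326172), (159.39120483398438, 791.5631713867188), 16.272451400756836)
red 238 [[-549.   -1. -184.]
 [-463.   49.   20.]
 [-447.  545.   28.]]
[-235.15885515    1.63050044  202.25706284]
```

View pics/t1.png

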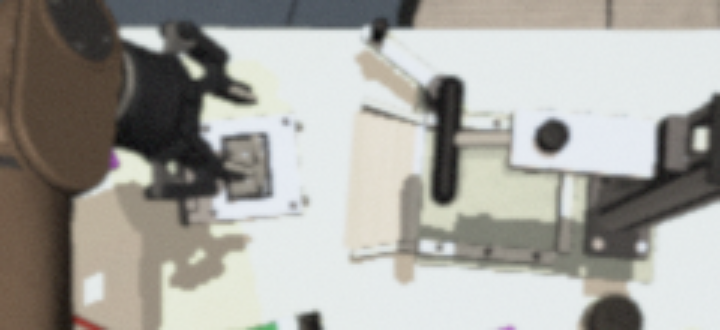

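Clamp now points out at (375,30), which is clear of the mouth. A purple decoy stands about 50 mm behind the pallet, so I'll drop into the gap with a small lean.

Call:
jog_arm(
  increments=[
    {"dx": 0.01,"dy": 0.3,"dz": 0,"ax": 0.08,"ay": -0.006,"az": 0,"gripper": 0.2},
    {"dx": 0.02,"dy": 0.6,"dz": 0,"ax": 0.16,"ay": -0.012,"az": 0,"gripper": 0.2},
    {"dx": 0.025,"dy": 0.796,"dz": -0.2,"ax": 0.222,"ay": -0.0175,"az": 0,"gripper": 0.2},
    {"dx": 0.025,"dy": 0.796,"dz": -0.6,"ax": 0.222,"ay": -0.0175,"az": 0,"gripper": 0.2},
    {"dx": 0.025,"dy": 0.796,"dz": -0.9,"ax": 0.222,"ay": -0.0175,"az": 0,"gripper": 0.2},
    {"dx": 0.025,"dy": 0.796,"dz": -0.9,"ax": 0.222,"ay": -0.0175,"az": 0,"gripper": 0.2},
  ],
)

```text
time: 7.5
eef_pos: [0.4915, 0.0814, 0.0904]
tcp_rot: [0.727, 0.674, -0.099, 0.086]
contact_force: [-0.1, -0.5, -0.5]
opening: 0.6
finger_force: 0.0
```

```bash
python3 - <<'E'
from h import *
p,R=tool();print("tcp",w2p(p).round(1),"z",[round(float(v),3) for v in(R[:,2]@D,R[:,2]@N,R[2,2])],"y",(R[:,1]@D).round(3),R[2,1].round(3))
c,pr,onz=wrist();f=c["frame"].copy()
for y in(-30,30):
    u,v=pr(p2w(-313,y,15));cv2.circle(f,(int(u),int(v)),3,(0,0,255),1)
cv2.imwrite("pics/w2.png",f)
E
```

```text
tcp [-328.4   -2.7   90.4] z [0.26, -0.008, -0.966] y -0.003 -0.009
```

View pics/w2.png

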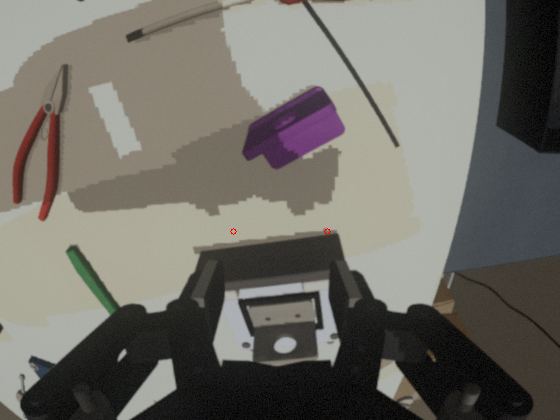

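```bash
python3 - <<'E'
from h import *
c,pr,onz=wrist()
for u,v,z in((197,249,3),(338,234,3),(345,262,40),(200,283,40),(277,168,3),(345,131,3),(245,157,40)):print(u,v,z,w2p(onz(u,v,z/1000)).round(1))
for x in(-328.4+17,-328.4-4):print(pr(p2w(x,25,66)))
E
```

```text
197 249 3 [-286.4  -58.1    3. ]
338 234 3 [-300.7   43.5    3. ]
345 262 40 [-306.6   41.5   40. ]
200 283 40 [-288.1  -48.5   40. ]
277 168 3 [-350.6    0.4    3. ]
345 131 3 [-375.5   40.6    3. ]
245 157 40 [-373.1  -15.1   40. ]
(np.float64(323.3470874433138), np.float64(287.575813285298))
(np.float64(327.3838255040626), np.float64(257.0293650145643))
```

Call:
jog_arm(
  increments=[
    {"dx": 0,"dy": 0.02,"dz": -0.25,"ax": 0,"ay": 0,"az": 0,"gripper": 0.2},
    {"dx": 0,"dy": 0.02,"dz": -0.45,"ax": 0,"ay": 0,"az": 0,"gripper": 0.2},
    {"dx": 0,"dy": 0.02,"dz": -0.46,"ax": 0,"ay": 0,"az": 0,"gripper": 0.2},
  ],
)

```text
time: 7.9
eef_pos: [0.495, 0.0843, 0.0403]
tcp_rot: [0.727, 0.674, -0.096, 0.089]
contact_force: [-0.7, -0.3, -0.6]
opening: 0.599
finger_force: 0.0
```

Call:
jog_arm(
  increments=[
    {"dx": -0.003,"dy": -0.04,"dz": 0,"ax": 0,"ay": 0,"az": 0,"gripper": 0.2},
    {"dx": -0.006,"dy": -0.08,"dz": 0,"ax": 0,"ay": 0,"az": 0,"gripper": 0.2},
    {"dx": -0.009,"dy": -0.12,"dz": 0,"ax": 0,"ay": 0,"az": 0,"gripper": 0.2},
    {"dx": -0.012,"dy": -0.16,"dz": 0,"ax": 0,"ay": 0,"az": 0,"gripper": 0.2},
    {"dx": -0.016,"dy": -0.2,"dz": 0,"ax": 0,"ay": 0,"az": 0,"gripper": 0.2},
    {"dx": -0.019,"dy": -0.24,"dz": 0,"ax": 0,"ay": 0,"az": 0,"gripper": 0.2},
    {"dx": -0.022,"dy": -0.28,"dz": 0,"ax": 0,"ay": 0,"az": 0,"gripper": 0.2},
    {"dx": -0.025,"dy": -0.32,"dz": 0,"ax": 0,"ay": 0,"az": 0,"gripper": 0.2},
    {"dx": -0.028,"dy": -0.36,"dz": 0,"ax": 0,"ay": 0,"az": 0,"gripper": 0.2},
    {"dx": -0.028,"dy": -0.36,"dz": 0,"ax": 0,"ay": 0,"az": 0,"gripper": 0.2},
  ],
)

```text
time: 8.9
eef_pos: [0.491, 0.0406, 0.0401]
tcp_rot: [0.727, 0.674, -0.096, 0.089]
contact_force: [0.4, 1.5, 0.4]
opening: 0.6
finger_force: 0.5
```

Call:
jog_arm(
  increments=[
    {"dx": -0.003,"dy": -0.04,"dz": 0,"ax": -0.022,"ay": 0.0017,"az": 0,"gripper": 0.2},
    {"dx": -0.006,"dy": -0.08,"dz": 0,"ax": -0.044,"ay": 0.0035,"az": 0,"gripper": 0.2},
    {"dx": -0.009,"dy": -0.12,"dz": 0,"ax": -0.066,"ay": 0.005,"az": 0,"gripper": 0.2},
    {"dx": -0.012,"dy": -0.16,"dz": 0,"ax": -0.089,"ay": 0.007,"az": 0,"gripper": 0.2},
    {"dx": -0.016,"dy": -0.2,"dz": 0,"ax": -0.111,"ay": 0.009,"az": 0,"gripper": 0.2},
    {"dx": -0.019,"dy": -0.24,"dz": 0,"ax": -0.133,"ay": 0.01,"az": 0,"gripper": 0.2},
    {"dx": -0.022,"dy": -0.28,"dz": 0,"ax": -0.155,"ay": 0.012,"az": 0,"gripper": 0.2},
    {"dx": -0.025,"dy": -0.3,"dz": 0,"ax": -0.178,"ay": 0.014,"az": 0,"gripper": 0.2},
    {"dx": -0.025,"dy": -0.32,"dz": 0,"ax": -0.2,"ay": 0.016,"az": 0,"gripper": 0.2},
    {"dx": -0.025,"dy": -0.32,"dz": 0,"ax": -0.222,"ay": 0.0175,"az": 0,"gripper": 0.2},
  ],
)

```text
time: 9.9
eef_pos: [0.4865, 0.0024, 0.0389]
tcp_rot: [0.699, 0.648, -0.223, 0.204]
contact_force: [-1.2, 0.7, -1.5]
opening: 0.602
finger_force: 0.7
```

```bash
python3 - <<'E'
from h import *
p,R=tool();print("tcp",w2p(p).round(1),"z",[round(float(v),3) for v in(R[:,2]@D,R[:,2]@N,R[2,2])],"y",(R[:,1]@D).round(3),R[2,1].round(3))
c=cam("top");f=c["frame"];w=cam("wrist")["frame"]
cv2.imwrite("pics/t2.png",np.vstack([cv2.resize(f[135:225,210:425],(800,334)),cv2.resize(w[140:320,100:460],(520,260)).copy() if 0 else cv2.copyMakeBorder(cv2.resize(w[150:330,80:480],(560,252)),0,0,0,240,0)]))
E
```

```text
tcp [-249.3   -1.5   38.9] z [0.576, -0.002, -0.817] y -0.002 -0.004
```

View pics/t2.png

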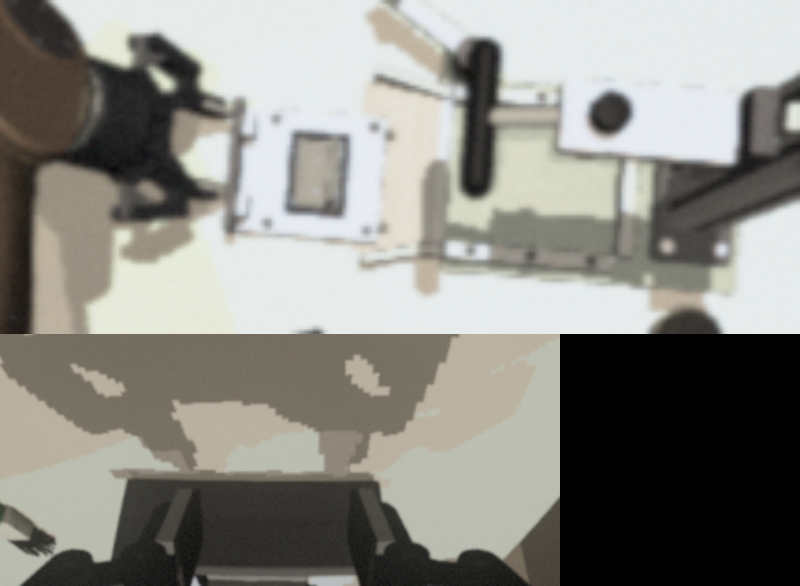

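```bash
cat >> h.py <<'E'
def pallet(x0,x1,lo,hi,c=None):
    c=c or cam("top");W=world(c).reshape(-1,3)-C0;P=np.c_[W@D,W@N,W[:,2]]*1000
    P=P[(P[:,0]>x0)&(P[:,0]<x1)&(abs(P[:,1])<66)&(P[:,2]>lo)&(P[:,2]<hi)];return P
E
python3 - <<'E'
from h import *
c=cam("top")
P=pallet(-245,-205,30,48,c);print("endplate",len(P),np.percentile(P,[2,50,98],axis=0).round(1))
P=pallet(-215,-110,9,22,c);r=cv2.minAreaRect(P[:,:2].astype(np.float32));print(r,np.percentile(P,[1,99],axis=0).round(1))
P=pallet(-245,-215,34,48,c);print(np.polyfit(P[:,1],P[:,0],1))
E
```

```text
endplate 196 [[-242.7  -57.5   32. ]
 [-224.9   -7.5   39.8]
 [-212.3   36.    46.3]]
((-162.60391235351562, 3.001422882080078), (104.72282409667969, 124.5401611328125), 0.21640656888484955) [[-213.6  -58.2    9.7]
 [-113.3   36.4   21.6]]
[-3.15984744e-02 -2.27245132e+02]
```

The top view shows the pallet square to the press, but about 10 mm to the right (-y). I'll pinch the end plate upright and slide it back into line before the ramp.

Call:
jog_arm(
  increments=[
    {"dx": 0,"dy": 0.1,"dz": 0,"ax": 0,"ay": 0,"az": 0,"gripper": 0.2},
    {"dx": 0,"dy": 0.2,"dz": 0.3,"ax": 0,"ay": 0,"az": 0,"gripper": 0.2},
    {"dx": 0,"dy": 0.2,"dz": 0.7,"ax": 0.05,"ay": -0.004,"az": 0,"gripper": 0.2},
    {"dx": 0,"dy": 0.2,"dz": 0.7,"ax": 0.14,"ay": -0.011,"az": 0,"gripper": 0.2},
    {"dx": 0,"dy": 0.2,"dz": 0.7,"ax": 0.23,"ay": -0.018,"az": 0,"gripper": 0.2},
    {"dx": 0,"dy": 0.2,"dz": 0.7,"ax": 0.32,"ay": -0.025,"az": 0,"gripper": 0},
    {"dx": 0,"dy": 0.2,"dz": 0.7,"ax": 0.39,"ay": -0.031,"az": 0,"gripper": 0},
    {"dx": 0,"dy": 0.2,"dz": 0.7,"ax": 0.39,"ay": -0.031,"az": 0,"gripper": -0.4},
  ],
)

```text
time: 10.85
eef_pos: [0.4886, 0.0255, 0.1251]
tcp_rot: [0.735, 0.678, 0.002, 0.0]
contact_force: [-0.1, -0.9, 0.1]
opening: 0.345
finger_force: 0.0
```

Call:
jog_arm(
  increments=[
    {"dx": 0,"dy": 0,"dz": 0,"ax": 0,"ay": 0,"az": 0.09,"gripper": -0.4},
    {"dx": 0,"dy": 0,"dz": 0,"ax": 0,"ay": 0,"az": 0.18,"gripper": -0.4},
    {"dx": -0.03,"dy": 0,"dz": 0,"ax": 0,"ay": 0,"az": 0.27,"gripper": -0.4},
    {"dx": -0.06,"dy": -0.1,"dz": 0,"ax": 0,"ay": 0,"az": 0.36,"gripper": -0.4},
    {"dx": -0.08,"dy": -0.2,"dz": 0,"ax": 0,"ay": 0,"az": 0.45,"gripper": -0.4},
    {"dx": -0.09,"dy": -0.3,"dz": 0,"ax": 0,"ay": 0,"az": 0.54,"gripper": -0.4},
    {"dx": -0.09,"dy": -0.4,"dz": 0,"ax": 0,"ay": 0,"az": 0.63,"gripper": -0.4},
    {"dx": -0.09,"dy": -0.4,"dz": 0,"ax": 0,"ay": 0,"az": 0.72,"gripper": -0.4},
    {"dx": -0.09,"dy": -0.4,"dz": 0,"ax": 0,"ay": 0,"az": 0.81,"gripper": -0.4},
    {"dx": -0.09,"dy": -0.4,"dz": 0,"ax": 0,"ay": 0,"az": 0.9,"gripper": -0.4},
  ],
)

```text
time: 11.85
eef_pos: [0.4774, -0.0205, 0.1241]
tcp_rot: [0.113, 0.994, 0.0, -0.002]
contact_force: [-0.0, 0.3, 0.8]
opening: 0.3
finger_force: 0.0
```

Call:
jog_arm(
  increments=[
    {"dx": 0,"dy": 0,"dz": 0,"ax": 0,"ay": 0,"az": 0.09,"gripper": -0.4},
    {"dx": 0,"dy": 0,"dz": 0,"ax": 0,"ay": 0,"az": 0.1,"gripper": -0.4},
  ],
)

```text
time: 12.05
eef_pos: [0.4774, -0.0203, 0.1241]
tcp_rot: [0.037, 0.999, 0.001, -0.002]
contact_force: [-0.0, 0.5, -0.0]
opening: 0.303
finger_force: 0.0
```

```bash
python3 - <<'E'
from h import *
p,R=tool();print("tcp",p,w2p(p).round(1),"z",[round(float(v),3) for v in(R[:,2]@D,R[:,2]@N,R[2,2])],"y",(R[:,1]@D).round(3),(R[:,1]@N).round(3),R[2,1].round(3))
c,pr,onz=wrist();f=c["frame"].copy()
for y in(-60,-10,40):
    u,v=pr(p2w(-224,y,40));cv2.circle(f,(int(u),int(v)),3,(0,0,255),1)
u,v=pr(p+R[:,2]*.06);cv2.circle(f,(int(u),int(v)),3,(0,255,0),1)
cv2.imwrite("pics/w3.png",f)
E
```

```text
tcp [ 0.47741411 -0.02033715  0.1240896 ] [-225.9   -8.8  124.1] z [-0.001, -0.005, -1.0] y -1.0 -0.004 0.001
```

View pics/w3.png

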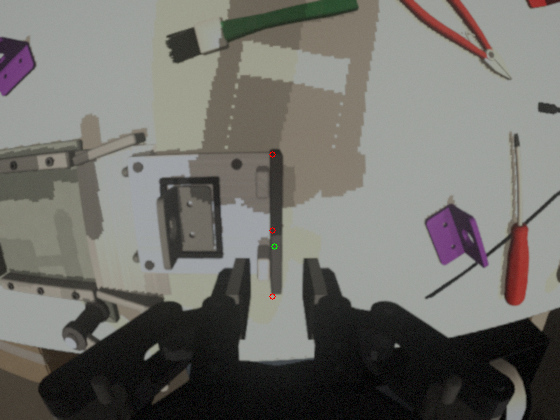

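Call:
jog_arm(
  increments=[
    {"dx": 0,"dy": 0,"dz": -0.3,"ax": 0,"ay": 0,"az": 0,"gripper": -0.4},
    {"dx": 0,"dy": 0,"dz": -0.55,"ax": 0,"ay": 0,"az": 0,"gripper": -0.4},
    {"dx": 0,"dy": 0,"dz": -0.64,"ax": 0,"ay": 0,"az": 0,"gripper": -0.4},
    {"dx": 0,"dy": 0,"dz": -0.64,"ax": 0,"ay": 0,"az": 0,"gripper": -0.4},
    {"dx": 0,"dy": 0,"dz": -0.64,"ax": 0,"ay": 0,"az": 0,"gripper": -0.6},
    {"dx": 0,"dy": 0,"dz": -0.64,"ax": 0,"ay": 0,"az": 0,"gripper": -0.8},
    {"dx": 0,"dy": 0,"dz": -0.64,"ax": 0,"ay": 0,"az": 0,"gripper": -1},
    {"dx": 0,"dy": 0,"dz": -0.64,"ax": 0,"ay": 0,"az": 0,"gripper": -1},
  ],
  force=20,
)

```text
time: 12.9
eef_pos: [0.479, -0.0212, 0.0491]
tcp_rot: [0.038, 0.999, 0.001, 0.0]
contact_force: [0.1, 1.5, 4.3]
opening: 0.087
finger_force: 21.9
```

Call:
jog_arm(
  increments=[
    {"dx": 0,"dy": 0.03,"dz": 0,"ax": 0,"ay": 0,"az": 0,"gripper": -1},
    {"dx": 0,"dy": 0.06,"dz": 0,"ax": 0,"ay": 0,"az": 0,"gripper": -1},
    {"dx": 0.02,"dy": 0.09,"dz": 0,"ax": 0,"ay": 0,"az": 0,"gripper": -1},
    {"dx": 0.04,"dy": 0.12,"dz": 0,"ax": 0,"ay": 0,"az": 0,"gripper": -1},
    {"dx": 0.06,"dy": 0.118,"dz": 0,"ax": 0,"ay": 0,"az": 0,"gripper": -1},
    {"dx": 0.08,"dy": 0.118,"dz": 0,"ax": 0,"ay": 0,"az": 0,"gripper": -1},
    {"dx": 0.095,"dy": 0.118,"dz": 0,"ax": 0,"ay": 0,"az": 0,"gripper": -1},
    {"dx": 0.095,"dy": 0.118,"dz": 0,"ax": 0,"ay": 0,"az": 0,"gripper": -1},
  ],
)

```text
time: 13.7
eef_pos: [0.4867, -0.0071, 0.0489]
tcp_rot: [0.038, 0.999, 0.001, -0.006]
contact_force: [-12.2, -2.1, 18.9]
opening: 0.09
finger_force: 22.7
```

Call:
jog_arm(
  increments=[
    {"dx": 0,"dy": 0,"dz": 0.02,"ax": 0,"ay": 0,"az": 0,"gripper": -0.6},
    {"dx": 0,"dy": 0,"dz": 0.05,"ax": 0,"ay": 0,"az": 0,"gripper": -0.4},
    {"dx": 0,"dy": 0,"dz": 0.3,"ax": 0,"ay": 0,"az": 0,"gripper": -0.4},
    {"dx": 0,"dy": 0,"dz": 0.6,"ax": 0,"ay": 0,"az": 0,"gripper": -0.4},
    {"dx": 0,"dy": 0,"dz": 0.6,"ax": 0,"ay": 0,"az": 0,"gripper": -0.4},
  ],
)

```text
time: 14.2
eef_pos: [0.4925, -0.0074, 0.1245]
tcp_rot: [0.038, 0.999, 0.001, 0.004]
contact_force: [0.9, -0.1, -0.7]
opening: 0.302
finger_force: 0.0
```

```bash
python3 - <<'E'
from h import *
p,R=tool();print("tcp",p,w2p(p).round(1),get_state()["contact_force"].round(1))
c,pr,onz=wrist();f=c["frame"].copy()
for x,y in((-242,-50),(-242,50)):
    u,v=pr(p2w(x,y,40));cv2.circle(f,(int(u),int(v)),3,(0,0,255),1)
cv2.imwrite("pics/w4.png",f)
P=pallet(-300,-205,9,22);print(np.percentile(P,[1,99],axis=0).round(1))
P=pallet(-300,-215,34,48);print(np.percentile(P,[2,98],axis=0).round(1))
E
```

```text
tcp [ 0.49254396 -0.00740751  0.124504  ] [-240.     5.3  124.5] [ 0.9 -0.1 -0.7]
[[-206.3  -49.5   10.9]
 [-206.3  -49.5   10.9]]Traceback (most recent call last):
  File "<stdin>", line 8, in <module>
    return _quantile_unchecked(
        a, q, axis, out, overwrite_input, method, keepdims, weights)
    return _ureduce(a,
                    func=_quantile_ureduce_func,
    ...<5 lines>...
                    overwrite_input=overwrite_input,
                    method=method)
    r = func(a, **kwargs)
    result = _quantile(arr,
                       quantiles=q,
    ...<2 lines>...
                       out=out,
                       weights=wgt)
    slices_having_nans = np.isnan(arr[-1, ...])
                                  ~~~^^^^^^^^^
IndexError: index -1 is out of bounds for axis 0 with size 0
```

View pics/w4.png

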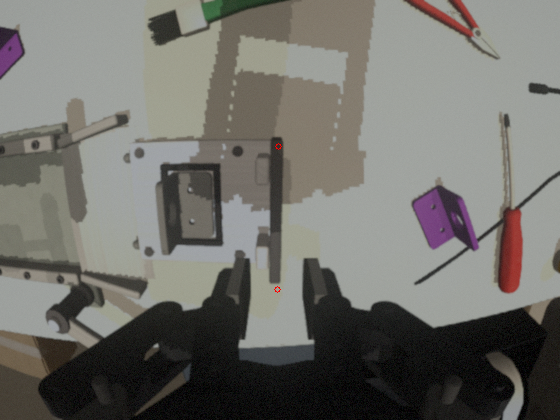

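The plate's top edge runs from (276,138) to (276,283), against target marks at rows 146 and 289. So it's still about 5 mm right; I'll pinch again, slightly higher to avoid down force.

Call:
jog_arm(
  increments=[
    {"dx": -0.07,"dy": 0.01,"dz": -0.3,"ax": 0,"ay": 0,"az": 0,"gripper": -0.4},
    {"dx": -0.07,"dy": 0.01,"dz": -0.5,"ax": 0,"ay": 0,"az": 0,"gripper": -0.4},
    {"dx": -0.07,"dy": 0.01,"dz": -0.58,"ax": 0,"ay": 0,"az": 0,"gripper": -0.4},
    {"dx": -0.07,"dy": 0.01,"dz": -0.58,"ax": 0,"ay": 0,"az": 0,"gripper": -0.6},
    {"dx": -0.07,"dy": 0.01,"dz": -0.58,"ax": 0,"ay": 0,"az": 0,"gripper": -0.8},
    {"dx": -0.07,"dy": 0.01,"dz": -0.58,"ax": 0,"ay": 0,"az": 0,"gripper": -1},
    {"dx": -0.07,"dy": 0.01,"dz": -0.58,"ax": 0,"ay": 0,"az": 0,"gripper": -1},
  ],
  force=20,
)

```text
time: 15.05
eef_pos: [0.4811, -0.0057, 0.0505]
tcp_rot: [0.038, 0.999, 0.001, -0.001]
contact_force: [-0.1, -0.9, -2.9]
opening: 0.089
finger_force: 21.1
```

Call:
jog_arm(
  increments=[
    {"dx": 0.015,"dy": 0.01,"dz": 0,"ax": 0,"ay": 0,"az": 0,"gripper": -1},
    {"dx": 0.03,"dy": 0.01,"dz": 0,"ax": 0,"ay": 0,"az": 0,"gripper": -1},
    {"dx": 0.045,"dy": 0.01,"dz": 0,"ax": 0,"ay": 0,"az": 0,"gripper": -1},
    {"dx": 0.055,"dy": 0.01,"dz": 0,"ax": 0,"ay": 0,"az": 0,"gripper": -1},
    {"dx": 0.055,"dy": 0.01,"dz": 0,"ax": 0,"ay": 0,"az": 0,"gripper": -1},
  ],
)

```text
time: 15.55
eef_pos: [0.4874, -0.0045, 0.05]
tcp_rot: [0.038, 0.999, 0.001, -0.002]
contact_force: [-1.9, 0.6, -0.2]
opening: 0.087
finger_force: 21.6
```

Call:
jog_arm(
  increments=[
    {"dx": 0,"dy": 0,"dz": 0.01,"ax": 0,"ay": 0,"az": 0,"gripper": -0.4},
    {"dx": 0,"dy": 0,"dz": 0.05,"ax": 0,"ay": 0,"az": 0,"gripper": -0.4},
    {"dx": 0,"dy": 0,"dz": 0.3,"ax": 0,"ay": 0,"az": 0,"gripper": -0.4},
    {"dx": 0,"dy": 0,"dz": 0.62,"ax": 0,"ay": 0,"az": 0,"gripper": -0.4},
    {"dx": 0,"dy": 0,"dz": 0.62,"ax": 0,"ay": 0,"az": -0.09,"gripper": 0.2},
    {"dx": 0,"dy": 0.1,"dz": 0.62,"ax": 0,"ay": 0,"az": -0.18,"gripper": 0.2},
    {"dx": 0,"dy": 0.2,"dz": 0.62,"ax": 0,"ay": 0,"az": -0.27,"gripper": 0.2},
    {"dx": 0.02,"dy": 0.3,"dz": 0.62,"ax": 0,"ay": 0,"az": -0.36,"gripper": 0.2},
    {"dx": 0.025,"dy": 0.31,"dz": 0.62,"ax": 0,"ay": 0,"az": -0.45,"gripper": 0.2},
    {"dx": 0.025,"dy": 0.31,"dz": 0.62,"ax": 0,"ay": 0,"az": -0.54,"gripper": 0.2},
  ],
)

```text
time: 16.55
eef_pos: [0.4912, 0.033, 0.1254]
tcp_rot: [0.448, 0.894, 0.002, 0.001]
contact_force: [0.2, -0.3, -0.2]
opening: 0.602
finger_force: 0.0
```

Call:
jog_arm(
  increments=[
    {"dx": 0,"dy": 0,"dz": 0,"ax": 0,"ay": 0,"az": -0.09,"gripper": 0.2},
    {"dx": 0,"dy": 0,"dz": 0,"ax": 0,"ay": 0,"az": -0.18,"gripper": 0.2},
    {"dx": 0,"dy": 0,"dz": 0,"ax": 0,"ay": 0,"az": -0.27,"gripper": 0.2},
    {"dx": 0,"dy": 0,"dz": 0,"ax": 0,"ay": 0,"az": -0.36,"gripper": 0.2},
    {"dx": 0,"dy": 0,"dz": 0,"ax": 0,"ay": 0,"az": -0.46,"gripper": 0.2},
    {"dx": 0,"dy": 0,"dz": 0,"ax": 0,"ay": 0,"az": -0.46,"gripper": 0.2},
  ],
)

```text
time: 17.15
eef_pos: [0.491, 0.0326, 0.1252]
tcp_rot: [0.733, 0.68, 0.003, 0.001]
contact_force: [0.3, 0.0, 1.1]
opening: 0.603
finger_force: 0.0
```

Call:
jog_arm(
  increments=[
    {"dx": 0,"dy": 0,"dz": 0,"ax": -0.09,"ay": 0.007,"az": 0,"gripper": 0.2},
    {"dx": 0,"dy": 0,"dz": 0,"ax": -0.18,"ay": 0.014,"az": 0,"gripper": 0.2},
    {"dx": 0,"dy": 0,"dz": 0,"ax": -0.27,"ay": 0.021,"az": 0,"gripper": 0.2},
    {"dx": 0,"dy": 0,"dz": -0.2,"ax": -0.36,"ay": 0.028,"az": 0,"gripper": 0.2},
    {"dx": 0,"dy": 0,"dz": -0.3,"ax": -0.388,"ay": 0.031,"az": 0,"gripper": 0.2},
    {"dx": 0,"dy": 0,"dz": -0.3,"ax": -0.388,"ay": 0.031,"az": 0,"gripper": 0.2},
  ],
)

```text
time: 17.75
eef_pos: [0.4889, 0.0336, 0.086]
tcp_rot: [0.697, 0.651, -0.221, 0.202]
contact_force: [-0.2, -0.2, 0.3]
opening: 0.599
finger_force: 0.0
```

```bash
python3 - <<'E'
from h import *
p,R=tool();print("tcp",p,w2p(p).round(1),"z",[round(float(v),3) for v in(R[:,2]@D,R[:,2]@N,R[2,2])],"y",(R[:,1]@D).round(3),R[2,1].round(3))
c=cam("top")
P=pallet(-250,-110,9,24,c);print(np.percentile(P,[1,99],axis=0).round(1))
for x in(-200,-180,-160,-140):
    Q=P[abs(P[:,0]-x)<10];print(x,np.percentile(Q[:,1],[2,98]).round(1))
P=pallet(-260,-225,34,46,c);print(len(P),np.percentile(P,[2,50,98],axis=0).round(1),np.polyfit(P[:,1],P[:,0],1))
E
```

```text
tcp [0.48888953 0.03363211 0.08599387] [-280.6   -1.6   86. ] z [0.572, -0.001, -0.82] y -0.008 -0.007
[[-237.7  -45.8    9.2]
 [-125.6   49.3   22. ]]
-200 [-43.7  47.8]
-180 [-44.4  47.4]
-160 [-45.5  48.1]
-140 [-44.5  47. ]
150 [[-245.7  -45.2   34.9]
 [-240.3    2.7   40. ]
 [-229.3   48.1   44.7]] [ 1.00886040e-02 -2.39363822e+02]
```

Call:
jog_arm(
  increments=[
    {"dx": 0,"dy": 0,"dz": -0.2,"ax": 0,"ay": 0,"az": 0,"gripper": 0.2},
    {"dx": 0,"dy": 0,"dz": -0.4,"ax": 0,"ay": 0,"az": 0,"gripper": 0.2},
    {"dx": 0,"dy": 0,"dz": -0.4,"ax": 0,"ay": 0,"az": 0,"gripper": 0.2},
    {"dx": -0.003,"dy": -0.04,"dz": -0.4,"ax": 0,"ay": 0,"az": 0,"gripper": 0.2},
    {"dx": -0.006,"dy": -0.08,"dz": -0.4,"ax": 0,"ay": 0,"az": 0,"gripper": 0.2},
    {"dx": -0.009,"dy": -0.12,"dz": -0.4,"ax": 0,"ay": 0,"az": 0,"gripper": 0.2},
    {"dx": -0.012,"dy": -0.16,"dz": -0.4,"ax": 0,"ay": 0,"az": 0,"gripper": 0.2},
    {"dx": -0.016,"dy": -0.2,"dz": -0.4,"ax": 0,"ay": 0,"az": 0,"gripper": 0.2},
    {"dx": -0.019,"dy": -0.24,"dz": -0.4,"ax": 0,"ay": 0,"az": 0,"gripper": 0.2},
    {"dx": -0.022,"dy": -0.28,"dz": -0.4,"ax": 0,"ay": 0,"az": 0,"gripper": 0.2},
  ],
)

```text
time: 18.8
eef_pos: [0.4889, -0.0005, 0.0415]
tcp_rot: [0.7, 0.649, -0.217, 0.204]
contact_force: [0.7, 4.5, 0.6]
opening: 0.601
finger_force: 2.4
```

Call:
jog_arm(
  increments=[
    {"dx": -0.003,"dy": -0.04,"dz": 0,"ax": 0,"ay": 0,"az": 0,"gripper": 0.2},
    {"dx": -0.006,"dy": -0.08,"dz": 0,"ax": 0,"ay": 0,"az": 0,"gripper": 0.2},
    {"dx": -0.009,"dy": -0.12,"dz": 0,"ax": 0,"ay": 0,"az": 0,"gripper": 0.2},
    {"dx": -0.012,"dy": -0.16,"dz": 0,"ax": 0,"ay": 0,"az": 0,"gripper": 0.2},
    {"dx": -0.016,"dy": -0.2,"dz": 0,"ax": 0,"ay": 0,"az": 0,"gripper": 0.2},
    {"dx": -0.019,"dy": -0.24,"dz": 0,"ax": 0,"ay": 0,"az": 0,"gripper": 0.2},
    {"dx": -0.022,"dy": -0.28,"dz": 0,"ax": 0,"ay": 0,"az": 0,"gripper": 0.2},
    {"dx": -0.025,"dy": -0.32,"dz": 0,"ax": 0,"ay": 0,"az": 0,"gripper": 0.2},
    {"dx": -0.028,"dy": -0.36,"dz": 0,"ax": 0,"ay": 0,"az": 0,"gripper": 0.2},
    {"dx": -0.031,"dy": -0.4,"dz": 0,"ax": 0,"ay": 0,"az": 0,"gripper": 0.2},
  ],
)

```text
time: 19.8
eef_pos: [0.4835, -0.0494, 0.04]
tcp_rot: [0.699, 0.649, -0.22, 0.203]
contact_force: [-0.3, 2.9, -0.4]
opening: 0.601
finger_force: 1.7
```

```bash
cat >> h.py <<'E'
def rep():
    p,R=tool();print("tcp",w2p(p).round(1),"lean",R[:,2]@D,"force",get_state()["contact_force"].round(1))
    W=world(cam("scene")).reshape(-1,3)-C0;T=world(cam("top")).reshape(-1,3)-C0
    for n,W in(("scene",W),("top",T)):
        P=np.c_[W@D,W@N,W[:,2]]*1000;t=w2p(p)[0]
        P=P[(P[:,0]>t+10)&(P[:,0]<t+160)&(abs(P[:,1])<60)&(P[:,2]<75)&(P[:,2]>0)]
        for x in range(int(t)+15,int(t)+160,8):
            Q=P[abs(P[:,0]-x)<4]
            if len(Q)>5:print(n,x,"z50,95",np.percentile(Q[:,2],[50,95]).round(0),"y2,98",np.percentile(Q[Q[:,2]>12.5][:,1],[2,98]).round(0) if (Q[:,2]>12.5).sum()>3 else "")
E
python3 -c "
from h import *
rep()"
```

```text
tcp [-197.4   -0.4   40. ] lean 0.571465558742987 force [-0.3  2.9 -0.4]
scene -182 z50,95 [37. 45.] y2,98 [-38.  38.]
scene -174 z50,95 [37. 40.] y2,98 [-48.  51.]
scene -166 z50,95 [24. 40.] y2,98 [-47.  48.]
scene -158 z50,95 [17. 38.] y2,98 [-39.  42.]
scene -150 z50,95 [14. 15.] y2,98 [-46.  47.]
scene -142 z50,95 [15. 17.] y2,98 [-44.  47.]
scene -134 z50,95 [16. 21.] y2,98 [-46.   9.]
scene -126 z50,95 [19. 24.] y2,98 [-46.   3.]
scene -118 z50,95 [21. 25.] y2,98 [-46.  25.]
scene -110 z50,95 [21. 28.] y2,98 [-46.  48.]
scene -102 z50,95 [47. 62.] y2,98 [-45.  45.]
scene -94 z50,95 [28. 41.] y2,98 [-46.  46.]
scene -86 z50,95 [24. 29.] y2,98 [-46.  47.]
scene -78 z50,95 [25. 27.] y2,98 [-49.  57.]
scene -70 z50,95 [26. 29.] y2,98 [-59.  59.]
scene -62 z50,95 [21. 29.] y2,98 [-55.  58.]
scene -54 z50,95 [ 6. 26.] y2,98 [-60.  59.]
scene -46 z50,95 [ 6. 26.] y2,98 [-59.  60.]
scene -38 z50,95 [ 7. 26.] y2,98 [-60.  59.]
top -182 z50,95 [ 3. 44.] y2,98 [-36.  38.]
top -174 z50,95 [38. 42.] y2,98 [-47.  46.]
top -166 z50,95 [29. 42.] y2,98 [-46.  47.]
top -158 z50,95 [14. 38.] y2,98 [-46.  46.]
top -150 z50,95 [14. 18.] y2,98 [-45.  46.]
top -142 z50,95 [15. 19.] y2,98 [-47.  45.]
top -134 z50,95 [17. 21.] y2,98 [-46.  47.]
top -126 z50,95 [19. 25.] y2,98 [-44.  48.]
top -118 z50,95 [22. 27.] y2,98 [-46.  48.]
top -110 z50,95 [24. 29.] y2,98 [-46.  45.]
top -102 z50,95 [26. 64.] y2,98 [-47.  46.]
top -94 z50,95 [24. 37.] y2,98 [-47.  49.]
top -86 z50,95 [26. 30.] y2,98 [-54.  59.]
top -78 z50,95 [25. 29.] y2,98 [-56.  59.]
top -70 z50,95 [27. 30.] y2,98 [-58.  56.]
top -62 z50,95 [28. 31.] y2,98 [-58.  57.]
top -54 z50,95 [ 8. 28.] y2,98 [-58.  57.]
top -46 z50,95 [ 8. 26.] y2,98 [-60. -54.]
top -38 z50,95 [ 8. 24.] y2,98 [-59. -34.]
```

Call:
jog_arm(
  increments=[
    {"dx": -0.003,"dy": -0.04,"dz": 0,"ax": 0,"ay": 0,"az": 0,"gripper": 0.2},
    {"dx": -0.006,"dy": -0.08,"dz": 0,"ax": 0,"ay": 0,"az": 0,"gripper": 0.2},
    {"dx": -0.009,"dy": -0.12,"dz": 0,"ax": 0,"ay": 0,"az": 0,"gripper": 0.2},
    {"dx": -0.012,"dy": -0.16,"dz": 0,"ax": 0,"ay": 0,"az": 0,"gripper": 0.2},
    {"dx": -0.016,"dy": -0.2,"dz": 0,"ax": 0,"ay": 0,"az": 0,"gripper": 0.2},
    {"dx": -0.019,"dy": -0.24,"dz": 0.005,"ax": 0,"ay": 0,"az": 0,"gripper": 0.2},
    {"dx": -0.022,"dy": -0.28,"dz": 0.01,"ax": 0,"ay": 0,"az": 0,"gripper": 0.2},
    {"dx": -0.025,"dy": -0.31,"dz": 0.015,"ax": 0,"ay": 0,"az": 0,"gripper": 0.2},
    {"dx": -0.027,"dy": -0.34,"dz": 0.02,"ax": 0,"ay": 0,"az": 0,"gripper": 0.2},
    {"dx": -0.029,"dy": -0.37,"dz": 0.02,"ax": 0,"ay": 0,"az": 0,"gripper": 0.2},
  ],
)

```text
time: 20.9
eef_pos: [0.4808, -0.0934, 0.0432]
tcp_rot: [0.7, 0.649, -0.219, 0.204]
contact_force: [0.4, 7.0, 1.7]
opening: 0.598
finger_force: 3.2
```

Call:
jog_arm(
  increments=[
    {"dx": -0.002,"dy": -0.025,"dz": 0.01,"ax": 0,"ay": 0,"az": 0,"gripper": 0.2},
    {"dx": -0.004,"dy": -0.05,"dz": 0.02,"ax": 0,"ay": 0,"az": 0,"gripper": 0.2},
    {"dx": -0.006,"dy": -0.075,"dz": 0.03,"ax": 0,"ay": 0,"az": 0,"gripper": 0.2},
    {"dx": -0.008,"dy": -0.1,"dz": 0.035,"ax": 0,"ay": 0,"az": 0,"gripper": 0.2},
    {"dx": -0.01,"dy": -0.125,"dz": 0.04,"ax": 0,"ay": 0,"az": 0,"gripper": 0.2},
    {"dx": -0.012,"dy": -0.15,"dz": 0.045,"ax": 0,"ay": 0,"az": 0,"gripper": 0.2},
    {"dx": -0.014,"dy": -0.175,"dz": 0.05,"ax": 0,"ay": 0,"az": 0,"gripper": 0.2},
    {"dx": -0.016,"dy": -0.2,"dz": 0.055,"ax": 0,"ay": 0,"az": 0,"gripper": 0.2},
    {"dx": -0.018,"dy": -0.225,"dz": 0.06,"ax": 0,"ay": 0,"az": 0,"gripper": 0.2},
    {"dx": -0.02,"dy": -0.25,"dz": 0.065,"ax": 0,"ay": 0,"az": 0,"gripper": 0.2},
  ],
)

```text
time: 21.9
eef_pos: [0.4776, -0.1235, 0.0502]
tcp_rot: [0.7, 0.649, -0.22, 0.203]
contact_force: [0.0, 1.0, -2.1]
opening: 0.6
finger_force: 0.9
```

```bash
python3 -c "
from h import *
rep()" | grep -v scene
```

```text
tcp [-123.1   -0.4   50.2] lean 0.5711628228597561 force [ 0.   1.  -2.1]
top -108 z50,95 [ 7. 50.] y2,98 [-35.  47.]
top -100 z50,95 [51. 61.] y2,98 [-48.  49.]
top -92 z50,95 [56. 60.] y2,98 [-53.  49.]
top -84 z50,95 [29. 58.] y2,98 [-47.  58.]
top -76 z50,95 [27. 31.] y2,98 [-58.  58.]
top -68 z50,95 [26. 31.] y2,98 [-56.  57.]
top -60 z50,95 [26. 31.] y2,98 [-58.  57.]
top -52 z50,95 [25. 31.] y2,98 [-59. -19.]
top -44 z50,95 [24. 30.] y2,98 [-60. -23.]
top -36 z50,95 [25. 30.] y2,98 [-59. -19.]
top -28 z50,95 [30. 60.] y2,98 [-56.  56.]
top -20 z50,95 [25. 64.] y2,98 [-58.  58.]
top -12 z50,95 [21. 25.] y2,98 [-57.  59.]
top -4 z50,95 [20. 25.] y2,98 [-59.  57.]
top 4 z50,95 [19. 26.] y2,98 [-59.  58.]
top 12 z50,95 [15. 25.] y2,98 [-58.  58.]
top 20 z50,95 [ 7. 24.] y2,98 [-57. -54.]
top 28 z50,95 [ 7. 24.] y2,98 [-60. -56.]
top 36 z50,95 [ 7. 11.] y2,98
```

Call:
jog_arm(
  increments=[
    {"dx": -0.002,"dy": -0.03,"dz": 0,"ax": 0,"ay": 0,"az": 0,"gripper": 0.2},
    {"dx": -0.005,"dy": -0.06,"dz": 0,"ax": 0,"ay": 0,"az": 0,"gripper": 0.2},
    {"dx": -0.007,"dy": -0.09,"dz": 0,"ax": 0,"ay": 0,"az": 0,"gripper": 0.2},
    {"dx": -0.009,"dy": -0.12,"dz": 0,"ax": 0,"ay": 0,"az": 0,"gripper": 0.2},
    {"dx": -0.012,"dy": -0.15,"dz": 0,"ax": 0,"ay": 0,"az": 0,"gripper": 0.2},
    {"dx": -0.014,"dy": -0.18,"dz": 0,"ax": 0,"ay": 0,"az": 0,"gripper": 0.2},
    {"dx": -0.017,"dy": -0.21,"dz": 0,"ax": 0,"ay": 0,"az": 0,"gripper": 0.2},
    {"dx": -0.019,"dy": -0.24,"dz": 0,"ax": 0,"ay": 0,"az": 0,"gripper": 0.2},
    {"dx": -0.021,"dy": -0.26,"dz": 0,"ax": 0,"ay": 0,"az": 0,"gripper": 0.2},
    {"dx": -0.021,"dy": -0.26,"dz": 0,"ax": 0,"ay": 0,"az": 0,"gripper": 0.2},
  ],
)

```text
time: 23.0
eef_pos: [0.4756, -0.1553, 0.051]
tcp_rot: [0.699, 0.649, -0.22, 0.204]
contact_force: [-0.2, 0.0, 0.2]
opening: 0.598
finger_force: 0.0
```

Call:
jog_arm(
  increments=[
    {"dx": -0.001,"dy": -0.012,"dz": 0,"ax": 0,"ay": 0,"az": 0,"gripper": 0.2},
    {"dx": -0.002,"dy": -0.025,"dz": 0,"ax": 0,"ay": 0,"az": 0,"gripper": 0.2},
    {"dx": -0.003,"dy": -0.037,"dz": 0,"ax": 0,"ay": 0,"az": 0,"gripper": 0.2},
    {"dx": -0.004,"dy": -0.05,"dz": 0,"ax": 0,"ay": 0,"az": 0,"gripper": 0.2},
    {"dx": -0.004,"dy": -0.05,"dz": 0,"ax": 0,"ay": 0,"az": 0,"gripper": 0.2},
  ],
)

```text
time: 23.5
eef_pos: [0.4749, -0.1607, 0.0506]
tcp_rot: [0.699, 0.649, -0.22, 0.204]
contact_force: [0.3, 0.4, -0.1]
opening: 0.599
finger_force: 0.4
```

```bash
python3 -c "
from h import *
rep()"
```

```text
tcp [-85.7  -0.2  50.6] lean 0.571783785029487 force [ 0.3  0.4 -0.1]
scene -70 z50,95 [45. 52.] y2,98 [-58.  34.]
scene -62 z50,95 [47. 52.] y2,98 [-56.  50.]
scene -54 z50,95 [34. 52.] y2,98 [-58.  57.]
scene -46 z50,95 [23. 49.] y2,98 [-46.  57.]
scene -38 z50,95 [22. 25.] y2,98 [-59.  57.]
scene -30 z50,95 [21. 24.] y2,98 [-57.  57.]
scene -22 z50,95 [22. 27.] y2,98 [-57.  58.]
scene -14 z50,95 [24. 27.] y2,98 [-57.  58.]
scene -6 z50,95 [24. 27.] y2,98 [-58.  58.]
scene 2 z50,95 [22. 26.] y2,98 [-59.  58.]
scene 10 z50,95 [26. 59.] y2,98 [-57.  58.]
scene 18 z50,95 [24. 59.] y2,98 [-57.  56.]
scene 26 z50,95 [19. 24.] y2,98 [-56.  58.]
scene 34 z50,95 [18. 23.] y2,98 [-58.  57.]
scene 42 z50,95 [18. 24.] y2,98 [-57.  58.]
scene 50 z50,95 [13. 23.] y2,98 [-59.  58.]
scene 58 z50,95 [ 7. 24.] y2,98 [-60.  58.]
scene 66 z50,95 [22. 25.] y2,98 [-59.  35.]
scene 74 z50,95 [24. 26.] y2,98 [-54.  28.]
top -70 z50,95 [17. 49.] y2,98 [-58.  57.]
top -62 z50,95 [50. 54.] y2,98 [-57.  57.]
top -54 z50,95 [43. 54.] y2,98 [-58.   6.]
top -46 z50,95 [23. 51.] y2,98 [-58. -24.]
top -38 z50,95 [22. 26.] y2,98 [-60. -20.]
top -30 z50,95 [22. 26.] y2,98 [-58.  56.]
top -22 z50,95 [23. 29.] y2,98 [-58.  56.]
top -14 z50,95 [25. 28.] y2,98 [-57.  58.]
top -6 z50,95 [25. 29.] y2,98 [-59.  58.]
top 2 z50,95 [24. 29.] y2,98 [-59.  59.]
top 10 z50,95 [27. 61.] y2,98 [-57.  56.]
top 18 z50,95 [22. 60.] y2,98 [-58.  10.]
top 26 z50,95 [20. 24.] y2,98 [-59.  16.]
top 34 z50,95 [19. 24.] y2,98 [-59.  15.]
top 42 z50,95 [19. 24.] y2,98 [-59.  16.]
top 50 z50,95 [12. 25.] y2,98 [-58.  17.]
top 58 z50,95 [ 7. 23.] y2,98 [-59. -34.]
top 66 z50,95 [17. 26.] y2,98 [-56.  17.]
top 74 z50,95 [25. 28.] y2,98 [-53.  17.]
```

Call:
jog_arm(
  increments=[
    {"dx": -0.001,"dy": -0.01,"dz": 0,"ax": 0,"ay": 0,"az": 0,"gripper": 0.2},
    {"dx": -0.002,"dy": -0.02,"dz": 0,"ax": 0,"ay": 0,"az": 0,"gripper": 0.2},
    {"dx": -0.003,"dy": -0.03,"dz": 0,"ax": 0,"ay": 0,"az": 0,"gripper": 0.2},
    {"dx": -0.003,"dy": -0.04,"dz": 0,"ax": 0,"ay": 0,"az": 0,"gripper": 0.2},
    {"dx": -0.004,"dy": -0.05,"dz": 0,"ax": 0,"ay": 0,"az": 0,"gripper": 0.2},
    {"dx": -0.004,"dy": -0.05,"dz": 0,"ax": 0,"ay": 0,"az": 0,"gripper": 0.2},
  ],
)

```text
time: 24.2
eef_pos: [0.4746, -0.1667, 0.0505]
tcp_rot: [0.699, 0.649, -0.22, 0.204]
contact_force: [-0.3, 1.9, -1.0]
opening: 0.6
finger_force: 1.0
```

```bash
python3 -c "
from h import *
rep()" | grep -E "tcp|top|scene (10|18)"
```

```text
tcp [-79.7  -0.1  50.5] lean 0.571515859830377 force [-0.3  1.9 -1. ]
top -64 z50,95 [14. 48.] y2,98 [-57.  57.]
top -56 z50,95 [38. 49.] y2,98 [-58.  53.]
top -48 z50,95 [26. 50.] y2,98 [-58. -25.]
top -40 z50,95 [19. 44.] y2,98 [-60. -20.]
top -32 z50,95 [18. 25.] y2,98 [-59.  53.]
top -24 z50,95 [19. 24.] y2,98 [-58.  57.]
top -16 z50,95 [20. 27.] y2,98 [-57.  58.]
top -8 z50,95 [22. 26.] y2,98 [-57.  56.]
top 0 z50,95 [23. 27.] y2,98 [-59.  57.]
top 8 z50,95 [22. 28.] y2,98 [-56.  57.]
top 16 z50,95 [26. 60.] y2,98 [-57.  35.]
top 24 z50,95 [22. 27.] y2,98 [-60.  15.]
top 32 z50,95 [19. 24.] y2,98 [-59.  15.]
top 40 z50,95 [19. 24.] y2,98 [-58.  15.]
top 48 z50,95 [19. 23.] y2,98 [-57.  16.]
top 56 z50,95 [17. 24.] y2,98 [-58.  14.]
top 64 z50,95 [11. 27.] y2,98 [-56.  16.]
top 72 z50,95 [25. 28.] y2,98 [-54.  17.]
top 80 z50,95 [23. 26.] y2,98 [-52.  17.]
```

Pallet plate is level at z≈19 from end to end, so it's seated. I'll retreat and take the knob again.

Call:
jog_arm(
  increments=[
    {"dx": 0,"dy": 0.1,"dz": 0.02,"ax": 0,"ay": 0,"az": 0,"gripper": 0.2},
    {"dx": 0,"dy": 0.35,"dz": 0.3,"ax": 0,"ay": 0,"az": 0,"gripper": 0},
    {"dx": 0,"dy": 0.6,"dz": 0.65,"ax": 0,"ay": 0,"az": 0,"gripper": 0},
    {"dx": 0.2,"dy": 0.8,"dz": 1,"ax": 0,"ay": 0,"az": 0,"gripper": 0},
    {"dx": 0.5,"dy": 0.9,"dz": 1,"ax": 0,"ay": 0,"az": 0,"gripper": 0},
    {"dx": 0.8,"dy": 0.9,"dz": 1,"ax": 0,"ay": 0,"az": 0,"gripper": 0},
    {"dx": 1,"dy": 0.9,"dz": 1,"ax": 0,"ay": 0,"az": 0,"gripper": 0},
    {"dx": 1,"dy": 0.9,"dz": 1,"ax": 0,"ay": 0,"az": 0,"gripper": 0},
  ],
)

```text
time: 25.1
eef_pos: [0.597, -0.0581, 0.1714]
tcp_rot: [0.699, 0.649, -0.219, 0.205]
contact_force: [0.6, 1.3, 0.1]
opening: 0.497
finger_force: 0.0
```

```bash
python3 - <<'E'
from h import *
p,R=tool();print(p,w2p(p).round(1))
c=cam("top");W=world(c).reshape(-1,3)-C0;P=np.c_[W@D,W@N,W[:,2]]*1000
K=P[(abs(P[:,0]+120)<30)&(abs(P[:,1]-123)<30)&(P[:,2]>90)&(P[:,2]<112)];print("knob",len(K),np.median(K,0).round(1),np.percentile(K[:,:2],[5,95],axis=0).round(1))
Q=P[(abs(P[:,0])<50)&(abs(P[:,1])<48)&(P[:,2]>50)&(P[:,2]<70)];print("bracket leaf",len(Q),np.median(Q,0))
Q=P[(P[:,0]>-75)&(P[:,0]<-45)&(abs(P[:,1])<48)&(P[:,2]>36)&(P[:,2]<60)];print("endplate",len(Q),np.percentile(Q,[3,50,97],axis=0).round(1))
for n in("scene","wrist"):
    q=cam(n)["frame"]
    if n=="scene":s=cv2.resize(q[170:360,250:470],(440,380))
    else:s2=cv2.resize(q,(360,270))
cv2.imwrite("pics/f1.png",np.hstack([s,cv2.copyMakeBorder(s2,0,110,0,0,0)]))
E
```

```text
[ 0.59695514 -0.05805819  0.17144301] [-197.7  113.4  171.4]
knob 30 [-118.9  122.1  101.5] [[-124.3  116.4]
 [-113.3  128.4]]
bracket leaf 35 [16.52569839 -8.95367372 58.64037422]
endplate 64 [[-60.  -46.3  37. ]
 [-56.6 -29.3  46.3]
 [-45.7  32.9  50.9]]
```

Call:
jog_arm(
  increments=[
    {"dx": 0.08,"dy": -0.1,"dz": -0.05,"ax": 0,"ay": 0,"az": 0,"gripper": 0},
    {"dx": 0.06,"dy": -0.3,"dz": -0.2,"ax": 0,"ay": 0,"az": 0,"gripper": 0},
    {"dx": 0.04,"dy": -0.45,"dz": -0.38,"ax": 0,"ay": 0,"az": 0,"gripper": 0},
    {"dx": 0.026,"dy": -0.632,"dz": -0.62,"ax": 0,"ay": 0,"az": 0,"gripper": 0},
    {"dx": 0.026,"dy": -0.632,"dz": -0.62,"ax": 0,"ay": 0,"az": 0,"gripper": 0},
    {"dx": 0.026,"dy": -0.632,"dz": -0.62,"ax": 0,"ay": 0,"az": 0,"gripper": -0.3},
    {"dx": 0.026,"dy": -0.632,"dz": -0.62,"ax": 0,"ay": 0,"az": 0,"gripper": -0.9},
    {"dx": 0.026,"dy": -0.632,"dz": -0.62,"ax": 0,"ay": 0,"az": 0,"gripper": -0.9},
    {"dx": 0.026,"dy": -0.632,"dz": -0.62,"ax": 0,"ay": 0,"az": 0,"gripper": -0.9},
  ],
  force=20,
)

```text
time: 26.15
eef_pos: [0.5988, -0.1339, 0.0975]
tcp_rot: [0.699, 0.649, -0.219, 0.205]
contact_force: [1.9, 0.3, 0.6]
opening: 0.176
finger_force: 21.7
```

Call:
jog_arm(
  increments=[
    {"dx": -0.064,"dy": 0.057,"dz": 0,"ax": 0,"ay": 0,"az": 0,"gripper": -0.9},
    {"dx": -0.178,"dy": 0.107,"dz": 0,"ax": 0,"ay": 0,"az": 0,"gripper": -0.9},
    {"dx": -0.301,"dy": 0.132,"dz": 0,"ax": 0,"ay": 0,"az": 0,"gripper": -0.9},
    {"dx": -0.426,"dy": 0.133,"dz": 0,"ax": 0,"ay": 0,"az": 0,"gripper": -0.9},
    {"dx": -0.548,"dy": 0.109,"dz": 0,"ax": 0,"ay": 0,"az": 0,"gripper": -0.9},
    {"dx": -0.663,"dy": 0.062,"dz": 0,"ax": 0,"ay": 0,"az": 0,"gripper": -0.9},
    {"dx": -0.767,"dy": -0.007,"dz": 0,"ax": 0,"ay": 0,"az": 0,"gripper": -0.9},
    {"dx": -0.855,"dy": -0.096,"dz": 0,"ax": 0,"ay": 0,"az": 0,"gripper": -0.9},
    {"dx": -0.923,"dy": -0.2,"dz": 0,"ax": 0,"ay": 0,"az": 0,"gripper": -0.9},
    {"dx": -0.963,"dy": -0.296,"dz": 0,"ax": 0,"ay": 0,"az": 0,"gripper": -0.9},
  ],
)

```text
time: 27.15
eef_pos: [0.4828, -0.1711, 0.0973]
tcp_rot: [0.699, 0.649, -0.219, 0.205]
contact_force: [6.4, 1.3, 3.4]
opening: 0.175
finger_force: 23.3
```

Call:
jog_arm(
  increments=[
    {"dx": -0.012,"dy": -0.035,"dz": 0,"ax": 0,"ay": 0,"az": 0,"gripper": -0.9},
    {"dx": -0.022,"dy": -0.07,"dz": 0,"ax": 0,"ay": 0,"az": 0,"gripper": -0.9},
    {"dx": -0.027,"dy": -0.105,"dz": 0,"ax": 0,"ay": 0,"az": 0,"gripper": -0.9},
    {"dx": -0.029,"dy": -0.14,"dz": 0,"ax": 0,"ay": 0,"az": 0,"gripper": -0.9},
    {"dx": -0.029,"dy": -0.155,"dz": 0,"ax": 0,"ay": 0,"az": 0,"gripper": -0.9},
    {"dx": -0.029,"dy": -0.155,"dz": 0,"ax": 0,"ay": 0,"az": 0,"gripper": -0.9},
  ],
)

```text
time: 27.75
eef_pos: [0.4797, -0.1882, 0.0971]
tcp_rot: [0.701, 0.648, -0.218, 0.204]
contact_force: [3.8, 11.3, 8.9]
opening: 0.179
finger_force: 23.3
```

Call:
jog_arm(
  increments=[
    {"dx": 0,"dy": 0,"dz": 0,"ax": 0,"ay": 0,"az": 0,"gripper": -0.3},
    {"dx": 0,"dy": 0,"dz": 0,"ax": 0,"ay": 0,"az": 0,"gripper": 0},
    {"dx": 0,"dy": 0.01,"dz": 0,"ax": 0,"ay": 0,"az": 0,"gripper": 0},
    {"dx": 0,"dy": 0.2,"dz": 0.28,"ax": 0,"ay": 0,"az": 0,"gripper": 0},
    {"dx": 0,"dy": 0.45,"dz": 0.6,"ax": 0,"ay": 0,"az": 0,"gripper": 0},
    {"dx": 0,"dy": 0.8,"dz": 0.9,"ax": 0,"ay": 0,"az": 0,"gripper": 0},
    {"dx": 0,"dy": 1,"dz": 1,"ax": 0,"ay": 0,"az": 0,"gripper": 0},
    {"dx": 0,"dy": 1,"dz": 1,"ax": 0,"ay": 0,"az": 0,"gripper": 0},
  ],
)

```text
time: 28.55
eef_pos: [0.4797, -0.0666, 0.2186]
tcp_rot: [0.699, 0.649, -0.218, 0.205]
contact_force: [0.2, -0.5, 0.5]
opening: 0.503
finger_force: 0.0
```

```bash
python3 - <<'E'
from h import *
c=cam("scene");q=c["frame"]
w,pr,onz=wrist();f=w["frame"].copy()
for z in(58,103):
    u,v=pr(p2w(-57,7,z));cv2.circle(f,(int(u),int(v)),3,(0,0,255),1)
cv2.imwrite("pics/f2.png",np.hstack([cv2.resize(q[170:350,270:440],(378,400)),cv2.resize(f[60:340,140:430],(414,400))]))
E
```

```text
(no output)
```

View pics/f2.png

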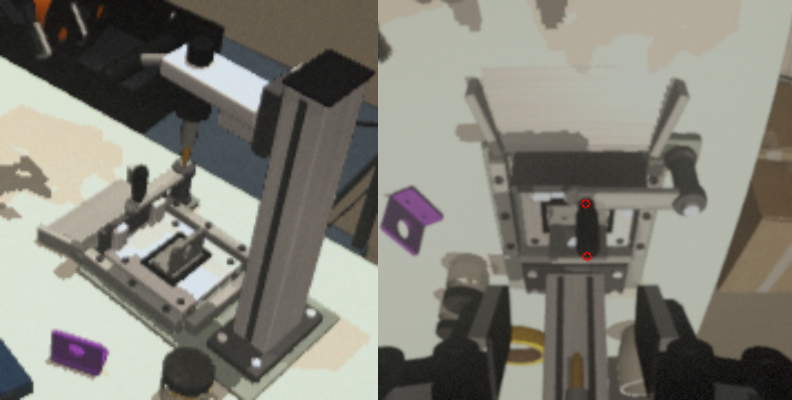

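The pallet is flat in the bed with the bracket upright in its nest. The clamp knob sits on the α=0 marks at (586,203) and (587,257), so the hold-down arm is closed, and the gripper is clear of everything.

```bash
python3 -c "
from h import *
print(job.sign_off())"
```

```text
the job is handed in; nothing more can be done
None
```

The press is loaded and the job is handed in at about 29 s on the robot clock: the pallet is flat in the bed, the bracket is standing in its nest, and the hold-down arm is fully closed over the end plate. The surrounding tools and jars were left alone.

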